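# Pack the pattern rollers into their snap-lock box

### The arm

A 6-joint arm with a two-finger parallel gripper is mounted at the origin on the work surface. World frame = base frame: x ahead of the robot, y to its left, z up, the work surface at z = 0. Lengths are in m, angles in rad, forces in N, time in s.
With the tool pointing down it reaches from about 0.275 to 0.825 m from the base axis. Payload 4.9 kg.
Tool frame: the origin (TCP) lies at the very end of the fingers, on their centre line; the grasp point (between the pads) lies 19 mm behind it; z points along the fingers, y is the line along which they close (so a half turn about z gives the same grasp; the last joint's range is limited). The gripper opens to 85 mm and grips with 20 to 120 N. Pads are 22 mm wide; open, the fingers measure 114 mm over their backs; the gripper's body (76 mm by 85 mm) begins 54 mm behind the grasp point. The pads swing forward as they close: fully open they stand 13 mm farther back than shut.
Start: joints at [1.143, 0.326, -0.193, 1.052, 0, 1.437], TCP at [0.159, 0.526, 0.206] pointing down, gripper open.
Joint ranges: [-2.65, 2.65], [-0.97, 1.79], [-1.3, 1.35], [-1.93, 2.1], [-1.47, 1.37], [-3.14, 3.14]. Speed limits (rad/s): [2.57, 2.57, 3.14, 3.14, 3.14, 3.14].

### API

Orientations are given as a unit quaternion [w, x, y, z].
In Python, from workcell import monitor, grab_frame, order, spotter gives the robot as it stands.
- The arm moves only by the tool jog_arm, never from a script. Its argument "deltas" is one flat list of numbers, 7 for each row, row after row: the shift along the tool's x, y, z as a fraction of full scale, then the turn, a rotation vector about the tool's x, y, z as a fraction of full scale, then the closure, from -1 (fully open) to 1 (shut). In form: [dx, dy, dz, ax, ay, az, hand, dx, dy, dz, ax, ay, az, hand, ...]. A call has 1 to 10 rows; each row shifts and turns the commanded pose from where the row before left it, along the tool's axes as they then stand; what a row does not reach is not made up. Full scale, the value 1, is 0.025 m for a shift and 8 degrees for a turn. A row lasts 1/10 s, in which the tool goes at most 50 mm and 8.59 degrees, less where a joint would pass 70% of its speed; a pose out of reach is approached as far as the arm can. A call with a number of a shift or a turn outside -1 to 1 is refused whole. A call with a gripper value outside its range is refused whole. The fingers move at their own pace and stop on an object; "grip_force" is the grip in N (left out, the last holds). Time passes only in rows, so rows that do not move let the fingers close. It gives the time, the measured TCP pose, the force, the opening and the grip force at its end, in the units of the state.
- monitor.sense(): the state, without advancing time (a new reading comes with each control period).
- grab_frame(name): name is "scene" or "top" or "wrist"; returns a dict with "color" (384x512x3 uint8, red, green, blue), "fx", "fy", "cx", "cy" (pixels), "extrinsics" (4x4, takes a point from camera to world coordinates). Camera axes: x right, y down, z forward; pixel columns grow to the right and rows downward; lengths in m; the calibration is good to about 2 mm. The wrist camera is an equidistant fisheye: a pixel r from the principal point sees the ray r / f radians off the axis. A picture is of the moment at which its call begins. There is no depth.
- order.sign_off(): hands the job in; it is judged then, once.
Trained networks look in a picture, given as the dict that the camera call returned (one of the last four; its "shot" number tells which), for a name from the list of things; names that differ only in an ending like _2 or _b are one class to them, and where a whole thing is asked for, a point or a joint stands for the part that bears it (a point fixed in the world has none). Each returns a list of dicts, best first, with "confidence" (0 to 1); they miss things now and then, are a little off and sometimes report something else, mostly with a low value. They report only what shows in the picture. A call takes as long as a camera call. They do not tell look-alikes from the thing itself.
- spotter.look_for(picture, name): "uv" ([column, row] in pixels, amid what is visible of it).
- spotter.landmark_of(picture, name): "uv" ([column, row] in pixels: a listed point, or the origin of a listed thing).
The state is a dict: "time_s": time; "qpos": joint angles; "qvel": joint speeds; "joint_efforts": joint torques, N m; "tool_pos": TCP position; "orientation": TCP orientation; "contact_force": force on the tool from outside, world axes, zero at the start; "ft_torque": the same for the moment, N m; "finger_gap": finger opening in m; "finger_force": force on a finger pad.
Only numpy, scipy, OpenCV 4.12 (cv2) and the standard library are available. Lean on these libraries where they do the work, as an engineer would, in place of code of your own. Each camera call takes 0.05 s, during which the arm holds its last target. There are 200 camera calls.

### The job

Tidy up after the clay class: lay every wooden pattern roller across the two notched rests in the white box, one to a notch, so that its two thin handles sit right down in the notches and its barrel hangs clear between the rests. Then put the lid squarely on the box, down on the rim, and flip all four side clips down until they lie flat against the sides. Do not disturb the mug, the brush or the jar.

Things in the scene. Friction and masses are not known exactly. Their poses are not given: they have to be found in the camera images.
- box: White open plastic box fixed to the table, 139 (its x) x 239 (its y) x 58 mm high, walls and floor 3.5 mm. Origin: centre of its underside; z up. Inside, two wooden rests 8 mm thick run its whole length along y at x = -45 and +45 mm, tops 40 mm above the underside. Outside, in the middle of each side, a 56 mm wide catch ridge sticks out 9 mm at 36 to 40 mm height. Rim top at 58 mm.
- slot1 (a point): Where a roller's centre lies when it sits right in the first pair of notches: box x = 0, y = -78 mm, z = 34 mm. The roller lies along the box's x. Each notch is a 90-degree V, 26 mm wide at the top and 13 mm deep, cut in both rests.
- slot2 (a point): The same for pair 2 of notches, box y = -26 mm.
- slot3 (a point): The same for pair 3 of notches, box y = +26 mm.
- slot4 (a point): The same for pair 4 of notches, box y = +78 mm.
- lid: Loose white plastic lid, 0.3 kg, right way up on the table. Origin: centre of its skirt's lower edge; z up, y along its long side, as the box's (fits either way round). Plate underside at z = 10 mm; the skirt is upright for 4 mm below it, with 2 mm clearance to the box all round, then flares outwards to 152 x 252 mm inside at its lower edge. Seated, its origin is 48 mm above the box's underside.
- lid_handle (a point): Centre of the grip bar of the lid's handle: a bar 16 (lid x) x 110 (lid y) x 12 mm, centre 40 mm above the lid's origin, free space 18 mm high under it between its two end posts.
- clip_a (a joint): Clip on the lid's +x (long) side: 0 = flared out 35 degrees above horizontal, 0.61 = horizontal, 2.18 = fully down, flat against the side. Stiff hinge (0.04 N m), stays where left. A plate 50 mm wide, 36 mm from hinge to tip, 3 mm thick, with a 6 mm lip on its inner face that hooks under the box's catch ridge.
- clip_a_hinge (a point): Middle of the hinge line of clip a, 80.5 mm from the lid's centre towards lid +x, 12 mm above the lid's origin (60 mm above the table when the lid is on the box). Closed, the clip's outer face stands 3 mm outside the hinge line.
- clip_b (a joint): The same for the clip on the lid's +y (short) side.
- clip_b_hinge (a point): Middle of the hinge line of clip b, 130.5 mm from the lid's centre towards lid +y.
- clip_c (a joint): The same for the clip on the lid's -x (long) side.
- clip_c_hinge (a point): Middle of the hinge line of clip c, 80.5 mm from the lid's centre towards lid -x.
- clip_d (a joint): The same for the clip on the lid's -y (short) side.
- clip_d_hinge (a point): Middle of the hinge line of clip d, 130.5 mm from the lid's centre towards lid -y.
- board: Flat brown wooden clay board, 320 x 220 x 5 mm, fixed to the table, on which the rollers lie at the start. Origin: centre of its underside.
- roller1: Wooden pattern roller, 45 g: a barrel 60 mm long with eight lengthwise ribs, 24 to 26 mm thick, in the middle, and a round handle 10 mm in diameter and 30 mm long at each end, 120 mm overall. It rests on two ribs, axis 12 mm above what it lies on, and rolls only a little when pushed. Origin: its very centre, on the axis; its x runs along the axis. Two to four rollers are present.
- roller2: Another such roller, or absent.
- roller3: Another such roller, or absent.
- roller4: Another such roller, or absent.
- mug: Bystander: terracotta mug, 76 mm diameter, 85 mm high, beyond the box. Origin: centre of its underside.
- brush: Bystander: 200 mm brush lying beyond the box. Origin: its middle.
- jar: Bystander: white jar with a steel cap, 70 mm diameter, 75 mm high. Origin: centre of its underside.
There are look-alikes about, which are no part of the job. Leave any purple look-alike of the roller3 alone. What is shaped like the roller4 but yellow is not meant.

How it is judged:
On the way, in this order (a step that is already met when the one before it is completed fails the run):
1. every roller lies released in its own pair of notches (z of roller1 in the frame of box between 0.03 and 0.038 m and x of roller1 in the frame of box between -0.016 and 0.016 m and y of roller1 in the frame of box between -0.09 and 0.09 m and angle between the x axis of each of roller1, roller2, roller3, roller4 and the x axis of box, either way round below 0.1 rad and z of roller2 in the frame of box between 0.03 and 0.038 m and x of roller2 in the frame of box between -0.016 and 0.016 m and y of roller2 in the frame of box between -0.09 and 0.09 m and z of roller3 in the frame of box between 0.03 and 0.038 m and x of roller3 in the frame of box between -0.016 and 0.016 m and y of roller3 in the frame of box between -0.09 and 0.09 m and z of roller4 in the frame of box between 0.03 and 0.038 m and x of roller4 in the frame of box between -0.016 and 0.016 m and y of roller4 in the frame of box between -0.09 and 0.09 m and contact force between the fingers and roller1 below 0.3 N and contact force between the fingers and roller2 below 0.3 N and contact force between the fingers and roller3 below 0.3 N and contact force between the fingers and roller4 below 0.3 N), for 0.3 s.
2. the lid sits squarely on the rim, released (z of lid in the frame of box between 0.0465 and 0.0505 m and x of lid in the frame of box between -0.006 and 0.006 m and y of lid in the frame of box between -0.006 and 0.006 m and angle between the y axis of lid and the y axis of box, either way round below 0.05 rad and angle between lid's own z axis and vertical below 0.03 rad and contact force between the fingers and lid below 0.3 N), for 0.3 s.
At the end, for the whole second after the job is handed in: Each roller lies in facing notches (centre 30 to 38 mm above the box's underside, 16 mm from its middle line, axis within 0.1 rad); lid on the rim (height within 2.5 mm, centre 6 mm, 0.05 rad); all clips above 2.0 rad; all at rest (z of roller1 in the frame of box between 0.03 and 0.038 m and x of roller1 in the frame of box between -0.016 and 0.016 m and y of roller1 in the frame of box between -0.09 and 0.09 m and angle between the x axis of each of roller1, roller2, roller3, roller4 and the x axis of box, either way round below 0.1 rad and z of roller2 in the frame of box between 0.03 and 0.038 m and x of roller2 in the frame of box between -0.016 and 0.016 m and y of roller2 in the frame of box between -0.09 and 0.09 m and z of roller3 in the frame of box between 0.03 and 0.038 m and x of roller3 in the frame of box between -0.016 and 0.016 m and y of roller3 in the frame of box between -0.09 and 0.09 m and z of roller4 in the frame of box between 0.03 and 0.038 m and x of roller4 in the frame of box between -0.016 and 0.016 m and y of roller4 in the frame of box between -0.09 and 0.09 m and z of lid in the frame of box between 0.0465 and 0.0505 m and x of lid in the frame of box between -0.006 and 0.006 m and y of lid in the frame of box between -0.006 and 0.006 m and angle between the y axis of lid and the y axis of box, either way round below 0.05 rad and angle between lid's own z axis and vertical below 0.03 rad and value of joint each of clip_a, clip_b, clip_c, clip_d above 2 rad and linear speed of each of roller1, roller2, roller3, roller4, lid below 0.02 m/s); the robot touches nothing.
It fails at once if the mug is disturbed (distance of mug from where it was at the start of the episode above 0.02 m).
It fails at once if the brush is disturbed (distance of brush from where it was at the start of the episode above 0.02 m).
It fails at once if the jar is disturbed (distance of jar from where it was at the start of the episode above 0.02 m).
Of roller1, roller2, roller3, roller4 only 2 to 4 are there at a start; the rules pass over those that are not, and their reading is None.
At some moment in a run one of lid may be knocked a few centimetres aside while the robot is not near it.
Once in a run the grip may slacken for a moment while it holds something.
It also fails if it takes over 210 s, if anything falls off the work surface, if the arm or the gripper's body presses on something with over 40 N, if the wrist force passes 120 N, or if a joint passes its speed limit or range.

## Working session

There is one attempt and no reset: what is moved stays moved. The work goes in short steps, Python scripts to look and compute and a tool call to move; the robot and the scene stay as the last step left them, time stands still between calls to the robot, and variables do not carry over. Pictures are saved under pics/ and viewed, at most 14 in all, crops included, and the job is handed in when it is done.

Besides the shell and the picture viewer there is one more tool, called after "Emit:" as a command line: name --argument value ..., lists and objects as JSON in quotes. jog_arm: Moves the arm, as the interface text tells. Its arguments: {"type":"object","properties":{"deltas":{"type":"array","items":{"type":"number","minimum":-1,"maximum":1}},"grip_force":{"type":"number"}},"required":["deltas"]}

```bash
mkdir -p pics
cat > h.py <<'E'
import numpy as np, cv2, time
from workcell import monitor, grab_frame, order, spotter
def save(f,n,s=1): cv2.imwrite(f'pics/{n}.png',cv2.cvtColor(f['color'],cv2.COLOR_RGB2BGR))
def ray(f,uv,fish=False):
    x=(uv[0]-f['cx'])/f['fx'];y=(uv[1]-f['cy'])/f['fy']
    if fish:
        r=np.hypot(x,y);d=np.array([np.sin(r)*x/max(r,1e-9),np.sin(r)*y/max(r,1e-9),np.cos(r)])
    else: d=np.array([x,y,1.])
    E=np.array(f['extrinsics']);return E[:3,3],E[:3,:3]@d
def atz(f,uv,z,fish=False):
    o,d=ray(f,uv,fish);return (o+d*(z-o[2])/d[2]).round(4)
def proj(f,p,fish=False):
    E=np.array(f['extrinsics']);q=E[:3,:3].T@(np.array(p)-E[:3,3])
    if fish:
        r=np.hypot(q[0],q[1]);t=np.arctan2(r,q[2]);q=np.array([q[0]/r*t,q[1]/r*t,1])
    return [f['cx']+f['fx']*q[0]/q[2],f['cy']+f['fy']*q[1]/q[2]]
E
python3 - <<'E'
from h import *
s=monitor.sense();print({k:np.round(v,3) for k,v in s.items()})
Z=dict(box=0,lid=0,lid_handle=.04,roller1=.017,mug=0,jar=0,brush=.005,board=0,slot1=.034,slot2=.034,slot3=.034,slot4=.034,clip_a_hinge=.012,clip_b_hinge=.012)
for c in ('top','scene'):
    f=grab_frame(c);save(f,c+'0');print(c,np.round(f['extrinsics'],3).tolist(),f['fx'])
    for n,z in Z.items():
        for r in spotter.landmark_of(f,n)[:5]:
            if r['confidence']>.2: print(n,np.round(r['uv']),round(r['confidence'],2),atz(f,r['uv'],z))
E
```

```text
{'time_s': np.float64(0.0), 'qpos': array([ 1.143,  0.327, -0.194,  1.052,  0.   ,  1.437]), 'qvel': array([-0.001,  0.001,  0.   , -0.   , -0.   ,  0.   ]), 'joint_efforts': array([-1.0000e-03, -4.4341e+01,  2.6244e+01,  1.5000e-02, -0.0000e+00,
        0.0000e+00]), 'tool_pos': array([0.159, 0.526, 0.205]), 'orientation': array([-0.   ,  0.146,  0.989, -0.001]), 'contact_force': array([-0.214, -0.674,  0.297]), 'ft_torque': array([ 0.031, -0.019,  0.025]), 'finger_force': np.float64(0.0), 'finger_gap': np.float64(0.086)}
top [[-0.002, -0.987, 0.162, 0.316], [-1.0, 0.001, -0.011, 0.019], [0.011, -0.162, -0.987, 1.674], [0.0, 0.0, 0.0, 1.0]] 408.9591328016613
box [262. 193.] 0.78 [ 0.5591 -0.0412  0.    ]
box [163. 226.] 0.3 [0.4216 0.36   0.    ]
lid [341. 207.] 0.68 [ 0.4993 -0.3695  0.    ]
lid_handle [342. 208.] 0.86 [ 0.4888 -0.3644  0.04  ]
lid_handle [240. 198.] 0.34 [0.5334 0.0482 0.04  ]
roller1 [165. 226.] 0.61 [0.4205 0.3493 0.017 ]
roller1 [129. 168.] 0.55 [0.6612 0.5066 0.017 ]
roller1 [120. 235.] 0.51 [0.3844 0.5311 0.017 ]
roller1 [192. 186.] 0.45 [0.5846 0.2454 0.017 
[... 2235 characters left out ...]
4 ]
slot2 [276. 200.] 0.82 [0.5509 0.044  0.034 ]
slot2 [263. 190.] 0.65 [ 0.5422 -0.0187  0.034 ]
slot2 [250. 187.] 0.63 [ 0.5569 -0.0611  0.034 ]
slot3 [237. 178.] 0.94 [ 0.5542 -0.1202  0.034 ]
slot3 [276. 200.] 0.82 [0.5509 0.044  0.034 ]
slot3 [263. 190.] 0.65 [ 0.5422 -0.0187  0.034 ]
slot3 [250. 187.] 0.63 [ 0.5569 -0.0611  0.034 ]
slot4 [237. 178.] 0.94 [ 0.5542 -0.1202  0.034 ]
slot4 [276. 200.] 0.82 [0.5509 0.044  0.034 ]
slot4 [263. 190.] 0.65 [ 0.5422 -0.0187  0.034 ]
slot4 [250. 187.] 0.63 [ 0.5569 -0.0611  0.034 ]
clip_a_hinge [213. 135.] 0.43 [ 0.4102 -0.3817  0.012 ]
clip_a_hinge [237. 178.] 0.3 [ 0.5356 -0.139   0.012 ]
clip_b_hinge [173. 135.] 0.56 [ 0.507  -0.4976  0.012 ]
```

Run:
```python
import cv2
a=cv2.imread('pics/top0.png')[110:270,100:400];cv2.imwrite('pics/top0c.png',cv2.resize(a,(800,427),interpolation=cv2.INTER_CUBIC))
```

```text
(no output)
```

View pics/top0c.png

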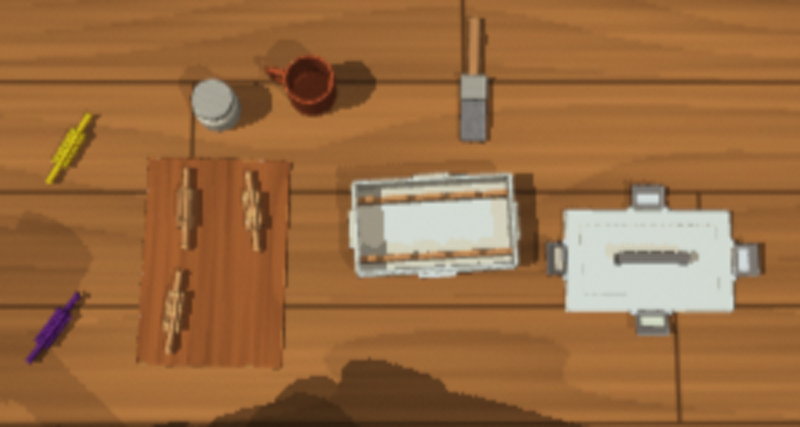

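View pics/scene0.png

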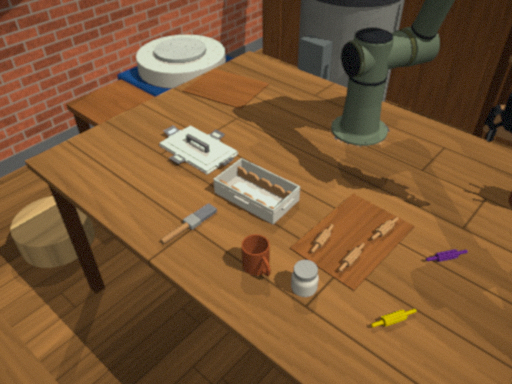

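Emit:
jog_arm --deltas '[0,0,-0.6,0,0,-0.8,-1,0,0,-0.6,0,0,-0.8,-1,0,0,-0.6,0,0,-0.8,-1,-0.8,-0.6,-0.4,0,0,0,-1,-0.8,-0.6,-0.4,0,0,0,-1,-0.8,-0.6,-0.4,0,0,0,-1,-0.8,-0.6,-0.4,0,0,0,-1,-0.8,-0.6,-0.4,0,0,0,-1,-0.8,-0.6,0,0,0,0,-1,-0.8,-0.6,0,0,0,0,-1]' --grip_force 40

```text
time_s: 2.5
tool_pos: [0.3044, 0.4269, 0.3016]
orientation: [0.0, -0.021, 1.0, 0.0]
contact_force: [0.0, -1.0, 0.1]
finger_gap: 0.0851
finger_force: 0.0
```

Emit:
jog_arm --deltas '[-0.8,-0.6,0,0,0,0,-1,-0.8,-0.6,0,0,0,0,-1,-0.8,-0.6,0,0,0,0,-1,-0.8,-0.6,0,0,0,0,-1,-0.8,-0.6,0,0,0,0,-1,-0.8,-0.6,0,0,0,0,-1,-0.8,-0.6,0,0,0,0,-1,-0.8,-0.6,0,0,0,0,-1,0,0,0,0,0,0,-1,0,0,0,0,0,0,-1]'

```text
time_s: 3.5
tool_pos: [0.4683, 0.3138, 0.3008]
orientation: [-0.0, -0.02, 1.0, 0.0]
contact_force: [0.0, 0.4, -0.4]
finger_gap: 0.0853
finger_force: 0.0
```

```bash
cat >> h.py <<'E'
from scipy.spatial.transform import Rotation as R
def Rt():
    q=monitor.sense()['orientation'];return R.from_quat([q[1],q[2],q[3],q[0]])
def st():
    s=monitor.sense();A=Rt().as_matrix();print('t',round(float(s['time_s']),2),'tcp',np.round(s['tool_pos'],4),'yaw(tool y-90)',np.degrees(np.arctan2(A[1,1],A[0,1])).round(2)-90,'tilt',np.degrees(np.arccos(-A[2,2])).round(2),'F',np.round(s['contact_force'],1),'gap',round(float(s['finger_gap']),4))
    return s
def go(p,yaw=None):
    "units: turn (az, about tool z) first, then shift in the turned tool axes"
    s=monitor.sense();A=Rt();az=0
    if yaw is not None:
        M=A.as_matrix();az=-((yaw-(np.degrees(np.arctan2(M[1,1],M[0,1]))-90)+90)%180-90)/8
        A=A*R.from_rotvec([0,0,np.radians(az*8)])
    d=A.inv().apply(np.array(p)-s['tool_pos'])/.025
    print('az',round(az,2),'shift',d.round(2))
E
python3 - <<'E'
from h import *
st();f=grab_frame('wrist');save(f,'w1');print(np.round(f['extrinsics'],3).tolist(),f['fx'],f['cx'],f['cy'])
for n,z in dict(roller1=.017,box=0,board=0).items():
    for r in spotter.landmark_of(f,n)[:6]:
        if r['confidence']>.2: print(n,np.round(r['uv']),round(r['confidence'],2),atz(f,r['uv'],z,True))
E
```

```text
t 3.5 tcp [0.4683 0.3138 0.3008] yaw(tool y-90) 2.3100000000000023 tilt 0.05 F [ 0.   0.4 -0.4] gap 0.0853
[[-0.041, 0.949, 0.312, 0.389], [0.999, 0.039, 0.012, 0.31], [-0.0, 0.312, -0.95, 0.469], [0.0, 0.0, 0.0, 1.0]] 297.3186396354542 256.69469358067624 191.7814992639513
roller1 [283. 118.] 0.82 [0.4186 0.3501 0.017 ]
roller1 [269. 215.] 0.79 [0.5769 0.3378 0.017 ]
roller1 [393. 113.] 0.78 [0.3952 0.5302 0.017 ]
roller1 [204. 210.] 0.71 [0.5739 0.2294 0.017 ]
roller1 [358. 262.] 0.45 [0.666  0.5093 0.017 ]
box [ 72. 186.] 0.8 [ 0.5456 -0.0356  0.    ]
board [244. 167.] 0.95 [0.5015 0.2937 0.    ]
```

View pics/w1.png

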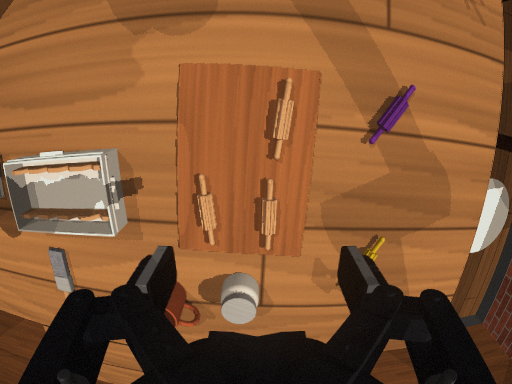

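Run:
```python
from h import *
f=grab_frame('wrist')
for n,a,b in (('A',(270,179),(268,249)),('B',(202,175),(213,244)),('C',(289,80),(278,158))):
    p,q=atz(f,a,.017,1),atz(f,b,.017,1);d=q-p;print(n,p,q,(p+q)/2,np.linalg.norm(d),np.degrees(np.arctan2(d[1],d[0])))
print('jar',atz(f,(240,315),0,1),'box corner', [atz(f,u,.058,1) for u in ((6,178),(12,234),(127,228),(116,150))])
go((.577,.231,.12),5)
```

```text
A [0.5153 0.3365 0.017 ] [0.6411 0.3405 0.017 ] [0.5782 0.3385 0.017 ] 0.12586357693947842 1.821191803006025
B [0.5131 0.2282 0.017 ] [0.636  0.2448 0.017 ] [0.57455 0.2365  0.017  ] 0.1240160070313506 7.692339493040073
C [0.3596 0.3571 0.017 ] [0.4808 0.3471 0.017 ] [0.4202 0.3521 0.017 ] 0.12161184152869327 -4.716690775657756
jar [0.8126 0.2936 0.    ] box corner [array([ 0.5168, -0.1625,  0.058 ]), array([ 0.6369, -0.183 ,  0.058 ]), array([0.5955, 0.1064, 0.058 ]), array([0.4666, 0.1004, 0.058 ])]
az -0.32 shift [-4.07 -3.72  7.25]
```

Emit:
jog_arm --deltas '[0,0,0,0,0,-0.68,-1,-0.63,-0.625,0.8,0,0,0,-1,-0.63,-0.625,0.8,0,0,0,-1,-0.63,-0.625,0.8,0,0,0,-1,-0.63,-0.625,0.8,0,0,0,-1,-0.63,-0.625,0.8,0,0,0,-1,-0.63,-0.625,0.8,0,0,0,-1,0,0,0.8,0,0,0,-1,0,0,0.8,0,0,0,-1,0,0,0.8,0,0,0,-1]'

```text
time_s: 4.75
tool_pos: [0.5744, 0.2344, 0.1204]
orientation: [0.0, -0.068, 0.998, 0.0]
contact_force: [-0.3, 0.1, -0.1]
finger_gap: 0.0855
finger_force: 0.0
```

Emit:
jog_arm --deltas '[0,0,0.8,0,0,0,-1,0,0,0,0,0,0,-1,0,0,0,0,0,0,-1]'

```text
time_s: 5.05
tool_pos: [0.5743, 0.2344, 0.1013]
orientation: [-0.0, -0.068, 0.998, -0.0]
contact_force: [0.1, -0.2, 0.9]
finger_gap: 0.0854
finger_force: 0.0
```

Run:
```python
from h import *
st();f=grab_frame('wrist');save(f,'w2')
s=monitor.sense()
for n,z in dict(roller1=.017).items():
    for r in spotter.landmark_of(f,n)[:6]:
        if r['confidence']>.2: print(n,np.round(r['uv']),round(r['confidence'],2),atz(f,r['uv'],z,True))
print(proj(f,[*s['tool_pos'][:2],.017],1))
```

```text
t 5.05 tcp [0.5743 0.2344 0.1013] yaw(tool y-90) 7.849999999999994 tilt 0.03 F [ 0.1 -0.2  0.9] gap 0.0854
roller1 [257. 181.] 0.86 [0.5687 0.2329 0.017 ]
roller1 [461. 288.] 0.77 [0.6715 0.5128 0.017 ]
roller1 [407.  41.] 0.69 [0.4179 0.3488 0.017 ]
roller1 [365. 201.] 0.6 [0.5735 0.3362 0.017 ]
[np.float64(258.1230698990442), np.float64(188.45759207465076)]
```

View pics/w2.png

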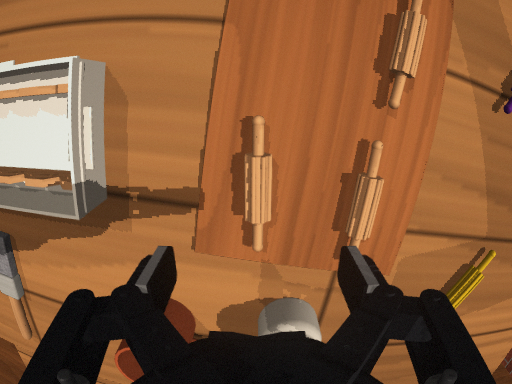

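Emit:
jog_arm --deltas '[0,0,0.8,0,0,0,-1,0,0,0.8,0,0,0,-1,0,0,0.8,0,0,0,-1,0,0,0.8,0,0,0,-1,0,0,0.5,0,0,0,-1,0,0,0,0,0,0,1,0,0,0,0,0,0,1,0,0,0,0,0,0,1,0,0,0,0,0,0,1,0,0,0,0,0,0,1]' --grip_force 40

```text
time_s: 6.15
tool_pos: [0.5753, 0.2341, 0.0094]
orientation: [0.001, -0.068, 0.998, 0.0]
contact_force: [0.7, 0.2, 0.6]
finger_gap: 0.0118
finger_force: 0.0
```

Emit:
jog_arm --deltas '[0,0,0,0,0,0,1,0,0,0,0,0,0,1,0,0,0,0,0,0,1,0,0,-0.6,0,0,0,1,0,0,-0.8,0,0,0,1,0,0,-0.8,0,0,0,1,0,0,-0.8,0,0,0,1,0,0,-0.8,0,0,0,1,0,0,-0.8,0,0,0,1,0,0,-0.4,0,0,0,1]'

```text
time_s: 7.15
tool_pos: [0.5756, 0.2343, 0.1355]
orientation: [0.001, -0.068, 0.998, 0.0]
contact_force: [-0.3, 0.1, -0.7]
finger_gap: -0.0
finger_force: 0.0
```

Run:
```python
from h import *
st();f=grab_frame('top')
L=[]
for c in ('top','scene'):
    f=grab_frame(c)
    for n,z in (('box',0),('slot1',.034)):
        for r in spotter.landmark_of(f,n)[:6]:
            if r['confidence']>.2: print(c,n,np.round(r['uv'],1),round(r['confidence'],2),atz(f,r['uv'],z))
    if c=='top':
        a=f['color'][160:230,220:310];cv2.imwrite('pics/t2.png',cv2.resize(a[:,:,::-1],None,fx=8,fy=8,interpolation=cv2.INTER_CUBIC))
```

```text
t 7.15 tcp [0.5756 0.2343 0.1355] yaw(tool y-90) 7.810000000000002 tilt 0.14 F [-0.3  0.1 -0.7] gap -0.0
top box [263.8 194.9] 0.87 [ 0.5495 -0.0498  0.    ]
top box [214.  145.1] 0.58 [0.7614 0.1584 0.    ]
top slot1 [239.3 196.7] 0.86 [0.5375 0.0507 0.034 ]
top slot1 [269.1 190.6] 0.82 [ 0.5623 -0.0701  0.034 ]
top slot1 [281.8 193.7] 0.77 [ 0.5496 -0.1214  0.034 ]
top slot1 [254.1 192.6] 0.77 [ 0.5542 -0.0092  0.034 ]
scene box [256.5 199.2] 0.56 [ 0.5607 -0.0308  0.    ]
scene box [249.7 186.5] 0.52 [ 0.5287 -0.0895  0.    ]
scene slot1 [277.3 198.9] 0.87 [0.545  0.0424 0.034 ]
scene slot1 [260.3 192. ] 0.76 [ 0.5552 -0.0191  0.034 ]
scene slot1 [251. 183.] 0.65 [ 0.5418 -0.0709  0.034 ]
scene slot1 [238.3 177.9] 0.58 [ 0.5498 -0.1198  0.034 ]
```

View pics/t2.png

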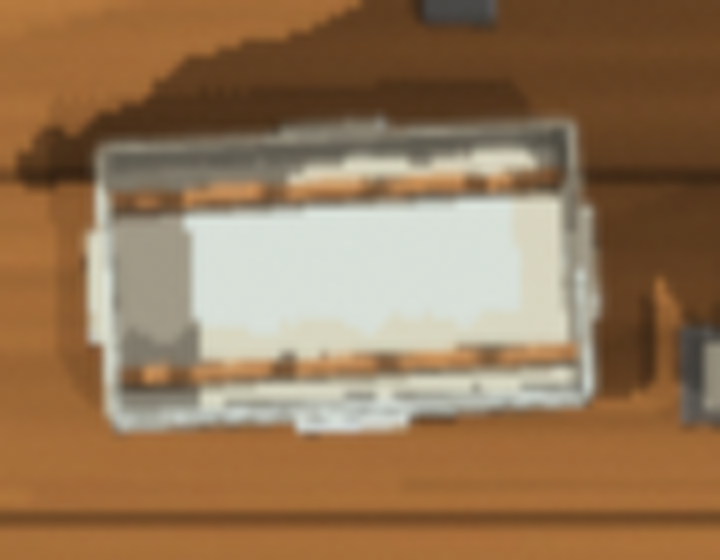

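Run:
```python
from h import *
s=monitor.sense()
f=grab_frame('top')
P=np.array([atz(f,u,.058) for u in ((232.5,178.1),(291.9,175.3),(293.8,210),(234.8,213.5))]);print(P,P.mean(0))
for a,b in ((1,0),(2,3)): d=P[b]-P[a];print(np.linalg.norm(d),np.degrees(np.arctan2(-d[0],d[1])))
for a,b in ((3,0),(2,1)): d=P[b]-P[a];print(np.linalg.norm(d),np.degrees(np.arctan2(d[1],d[0])))
f=grab_frame('wrist');save(f,'w3')
for r in spotter.landmark_of(f,'roller1')[:6]: print(np.round(r['uv']),round(r['confidence'],2),atz(f,r['uv'],.017,True))
print(proj(f,[*s['tool_pos'][:2],.017],1))
```

```text
[[ 0.6096  0.0777  0.058 ]
 [ 0.6209 -0.1611  0.058 ]
 [ 0.4808 -0.1661  0.058 ]
 [ 0.4672  0.0679  0.058 ]] [ 0.544625 -0.0454    0.058   ]
0.2390672081235735 2.709211519817399
0.23439488049016768 3.3262692223227353
0.14273682075764477 3.9369009047658428
0.14018919359208826 2.043949764423135
[355. 194.] 0.79 [0.5759 0.336  0.017 ]
[254. 180.] 0.6 [0.576  0.2301 0.017 ]
[394.  47.] 0.58 [0.4182 0.349  0.017 ]
[np.float64(258.0190734778728), np.float64(178.3244045971302)]
```

View pics/w3.png

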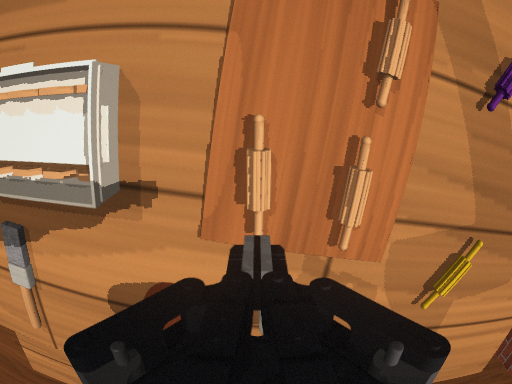

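Emit:
jog_arm --deltas '[0,0,0.6,0,0,0,0.1,0,0,0.8,0,0,0,0.1,0,0,0.6,0,0,0,0.1,0,0,0,0,0,0,0.1,0,0,0.8,0,0,0,0.1,0,0,0.8,0,0,0,0.1,0,0,0.8,0,0,0,0.1,0,0,0.6,0,0,0,0.1,0,0,0,0,0,0,0.1]'

```text
time_s: 8.55
tool_pos: [0.5733, 0.2336, 0.0071]
orientation: [-0.002, -0.068, 0.998, -0.0]
contact_force: [-0.6, 0.5, 0.5]
finger_gap: 0.0389
finger_force: 0.0
```

Emit:
jog_arm --deltas '[0,0,0.08,0,0,0,0.1,0,0,0,0,0,0,0.1]'

```text
time_s: 8.75
tool_pos: [0.5756, 0.2343, 0.0077]
orientation: [0.001, -0.068, 0.998, 0.0]
contact_force: [0.4, 0.5, 0.3]
finger_gap: 0.0386
finger_force: 0.0
```

Emit:
jog_arm --deltas '[0,0,0.06,0,0,0,0.1,0,0,0,0,0,0,0.1]'

```text
time_s: 8.95
tool_pos: [0.5751, 0.2341, 0.0057]
orientation: [0.001, -0.068, 0.998, 0.0]
contact_force: [0.5, -0.1, -0.2]
finger_gap: 0.0384
finger_force: 0.0
```

Emit:
jog_arm --deltas '[0,0,0.06,0,0,0,0.1,0,0,0,0,0,0,0.1]'

```text
time_s: 9.15
tool_pos: [0.5746, 0.2339, 0.0036]
orientation: [-0.0, -0.068, 0.998, -0.0]
contact_force: [0.6, -0.4, 0.1]
finger_gap: 0.0383
finger_force: 0.0
```

Emit:
jog_arm --deltas '[0,0,0,0,0,0,1,0,0,0,0,0,0,1,0,0,0,0,0,0,1,0,0,0,0,0,0,1]'

```text
time_s: 9.55
tool_pos: [0.5752, 0.2348, 0.0049]
orientation: [0.001, -0.068, 0.998, 0.001]
contact_force: [-2.3, 0.7, 7.2]
finger_gap: 0.0004
finger_force: 6.6
```

Emit:
jog_arm --deltas '[0,0,-0.16,0,0,0,1,0,0,0,0,0,0,1]'

```text
time_s: 9.75
tool_pos: [0.5751, 0.234, 0.0081]
orientation: [0.0, -0.068, 0.998, -0.0]
contact_force: [0.1, -1.1, -0.0]
finger_gap: -0.0001
finger_force: 0.0
```

Run:
```python
from h import *
s=st()
f=grab_frame('wrist');save(f,'w4')
for r in spotter.landmark_of(f,'roller1')[:6]: print(np.round(r['uv']),round(r['confidence'],2),atz(f,r['uv'],.017,True))
print(proj(f,[*s['tool_pos'][:2],.017],1),proj(f,s['tool_pos'],1))
```

```text
t 9.75 tcp [0.5751 0.234  0.0081] yaw(tool y-90) 7.810000000000002 tilt 0.05 F [ 0.1 -1.1 -0. ] gap -0.0001
[257. 230.] 0.92 [0.572  0.2324 0.017 ]
[501. 329.] 0.88 [0.6657 0.5067 0.017 ]
[407. 253.] 0.74 [0.5781 0.3364 0.017 ]
[475.  26.] 0.7 [0.4189 0.352  0.017 ]
[np.float64(258.71371020054596), np.float64(234.36563524625734)] [np.float64(258.63263008123727), np.float64(228.02940655473645)]
```

View pics/w4.png

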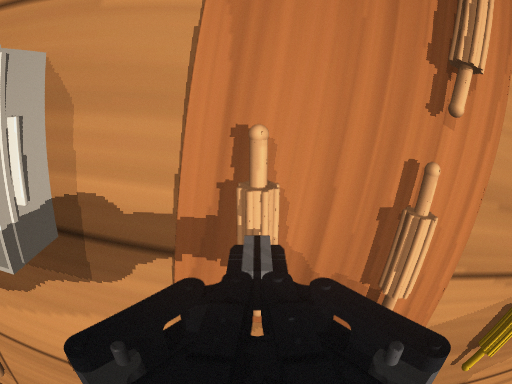

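Emit:
jog_arm --deltas '[0,0,-0.4,0,0,0,0.1,0,0,0,0,0,0,0.1,0,0,0,0,0,0,0.1,0,0,0.2,0,0,0,0.1,0,0,0.2,0,0,0,0.1,0,0,0.2,0,0,0,0.1,0,0,0,0,0,0,0.1]'

```text
time_s: 10.55
tool_pos: [0.5736, 0.2337, 0.0012]
orientation: [-0.001, -0.068, 0.998, -0.0]
contact_force: [-0.3, 0.9, 0.6]
finger_gap: 0.0382
finger_force: 0.0
```

Emit:
jog_arm --deltas '[0,0,0.12,0,0,0,0.1,0,0,0,0,0,0,0.1]'

```text
time_s: 10.75
tool_pos: [0.5744, 0.2339, -0.0009]
orientation: [-0.0, -0.068, 0.998, -0.0]
contact_force: [-0.7, 0.1, 0.6]
finger_gap: 0.0383
finger_force: 0.0
```

Emit:
jog_arm --deltas '[0,0,0.12,0,0,0,0.1,0,0,0,0,0,0,0.1]'

```text
time_s: 10.95
tool_pos: [0.5745, 0.2339, -0.0037]
orientation: [-0.0, -0.068, 0.998, -0.0]
contact_force: [0.2, -0.5, -0.2]
finger_gap: 0.0384
finger_force: 0.0
```

Run:
```python
from h import *
s=st()
f=grab_frame('scene')
u=proj(f,s['tool_pos']);print(u);x,y=int(u[0]),int(u[1])
a=f['color'][y-45:y+30,x-50:x+50,::-1];cv2.imwrite('pics/s4.png',cv2.resize(a,None,fx=8,fy=8,interpolation=cv2.INTER_CUBIC))
```

```text
t 10.95 tcp [ 0.5745  0.2339 -0.0037] yaw(tool y-90) 7.810000000000002 tilt 0.02 F [ 0.2 -0.5 -0.2] gap 0.0384
[np.float64(321.11053310064204), np.float64(242.42014952887763)]
```

View pics/s4.png

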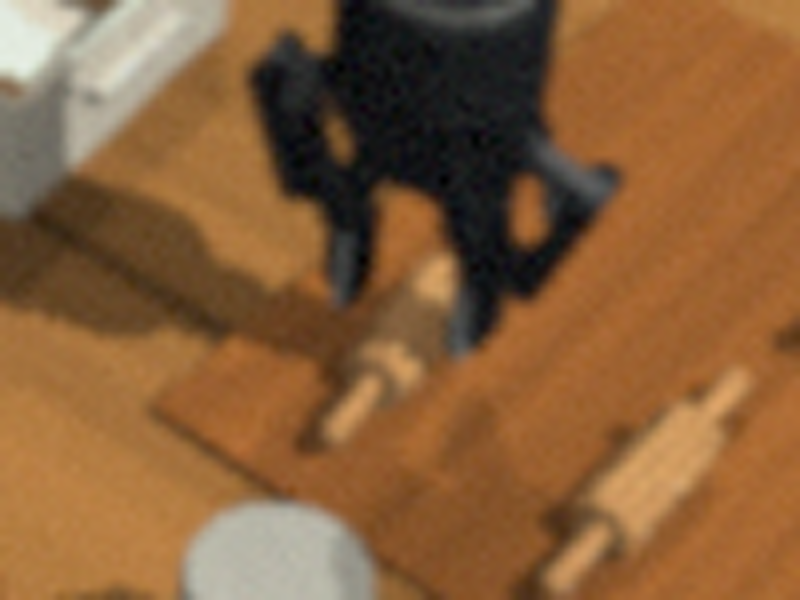

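Emit:
jog_arm --deltas '[0,0,0.16,0,0,0,0.1,0,0,0,0,0,0,0.1]'

```text
time_s: 11.2
tool_pos: [0.5743, 0.2339, -0.0079]
orientation: [-0.0, -0.068, 0.998, -0.0]
contact_force: [-0.6, -0.2, 0.7]
finger_gap: 0.0387
finger_force: 0.0
```

Emit:
jog_arm --deltas '[0,0,0.12,0,0,0,0.1,0,0,0,0,0,0,0.1]'

```text
time_s: 11.4
tool_pos: [0.5743, 0.2339, -0.0109]
orientation: [-0.0, -0.068, 0.998, -0.0]
contact_force: [0.0, -0.1, -0.1]
finger_gap: 0.0379
finger_force: 0.0
```

Emit:
jog_arm --deltas '[0,0,0.08,0,0,0,0.1,0,0,0,0,0,0,0.1]'

```text
time_s: 11.6
tool_pos: [0.5745, 0.2339, -0.0127]
orientation: [-0.0, -0.068, 0.998, -0.0]
contact_force: [0.2, -0.4, -0.5]
finger_gap: 0.0384
finger_force: 0.0
```

Emit:
jog_arm --deltas '[0,0,0.08,0,0,0,0.1,0,0,0,0,0,0,0.1]'

```text
time_s: 11.8
tool_pos: [0.5745, 0.2339, -0.0147]
orientation: [-0.0, -0.068, 0.998, -0.0]
contact_force: [0.5, 0.6, -0.4]
finger_gap: 0.0385
finger_force: 0.0
```

Emit:
jog_arm --deltas '[0,0,0.12,0,0,0,0.1,0,0,0,0,0,0,0.1,0,0,0,0,0,0,1,0,0,0,0,0,0,1,0,0,0,0,0,0,1,0,0,0,0,0,0,1]'

```text
time_s: 12.4
tool_pos: [0.5748, 0.234, -0.0173]
orientation: [0.0, -0.068, 0.998, -0.0]
contact_force: [0.1, -0.4, 0.3]
finger_gap: 0.0229
finger_force: 39.3
```

Emit:
jog_arm --deltas '[0,0,-0.4,0,0,0,1,0,0,-0.6,0,0,0,1,0,0,-0.8,0,0,0,1,0,0,-0.8,0,0,0,1,0,0,-0.8,0,0,0,1,0,0,-0.8,0,0,0.3,1,0,0,-0.5,0,0,0.3,1,0.1,-0.5,0,0,0,0,1,0.1,-0.8,0,0,0,0,1,0.1,-0.8,0,0,0,0,1]'

```text
time_s: 13.4
tool_pos: [0.5693, 0.1799, 0.1002]
orientation: [-0.0, -0.027, 1.0, -0.0]
contact_force: [-1.2, -0.6, -0.5]
finger_gap: 0.0233
finger_force: 39.2
```

Emit:
jog_arm --deltas '[0.1,-0.8,0,0,0,0,1,0.1,-0.8,0,0,0,0,1,0.1,-0.8,0,0,0,0,1,0.1,-0.8,0,0,0,0,1,0.1,-0.8,0,0,0,0,1,0.1,-0.8,0,0,0,0,1,0.1,-0.8,0,0,0,0,1,0.1,-0.8,0,0,0,0,1,0.1,-0.8,0,0,0,0,1,0.1,-0.8,0,0,0,0,1]'

```text
time_s: 14.4
tool_pos: [0.5544, -0.0214, 0.1]
orientation: [-0.0, -0.026, 1.0, -0.0]
contact_force: [0.3, -0.5, -0.8]
finger_gap: 0.0232
finger_force: 39.3
```

Emit:
jog_arm --deltas '[0.1,-0.8,0,0,0,0,1,0.1,-0.8,0,0,0,0,1,0.1,-0.8,0,0,0,0,1,0.1,-0.8,0,0,0,0,1,0.1,-0.8,0,0,0,0,1,0,0,0,0,0,0,1,0,0,0,0,0,0,1]'

```text
time_s: 15.1
tool_pos: [0.5474, -0.1208, 0.0999]
orientation: [-0.0, -0.026, 1.0, 0.0]
contact_force: [0.0, 0.0, -1.1]
finger_gap: 0.0228
finger_force: 39.3
```

Run:
```python
from h import *
s=st()
f=grab_frame('wrist');save(f,'w5')
for n,z in dict(slot1=.034,box=0,roller1=.1).items():
  for r in spotter.landmark_of(f,n)[:6]: 
    if r['confidence']>.2:print(n,np.round(r['uv']),round(r['confidence'],2),atz(f,r['uv'],z,True))
```

```text
t 15.1 tcp [ 0.5474 -0.1208  0.0999] yaw(tool y-90) 2.9599999999999937 tilt 0.05 F [ 0.   0.  -1.1] gap 0.0228
slot1 [316. 202.] 0.86 [ 0.5521 -0.0707  0.034 ]
slot1 [370. 199.] 0.83 [ 0.5469 -0.0222  0.034 ]
slot1 [338. 189.] 0.65 [ 0.5395 -0.0532  0.034 ]
slot1 [425. 200.] 0.61 [0.5451 0.0361 0.034 ]
slot1 [256. 201.] 0.59 [ 0.5537 -0.1226  0.034 ]
slot1 [502. 309.] 0.35 [0.705  0.2422 0.034 ]
box [336. 189.] 0.65 [ 0.5493 -0.0446  0.    ]
roller1 [255. 254.] 0.69 [ 0.5663 -0.122   0.1   ]
```

View pics/w5.png

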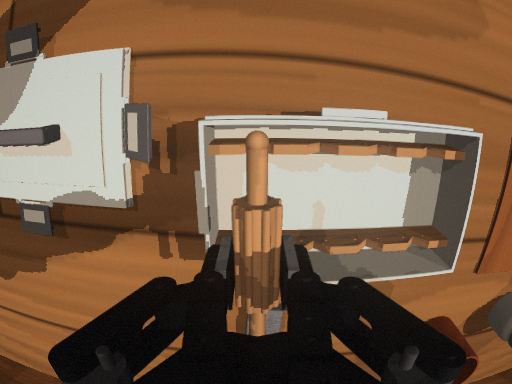

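Run:
```python
from h import *
f=grab_frame('wrist');s=monitor.sense()
e=atz(f,(257,132.5),.134,True);print('end',e, 'roller c',e+np.array([.06*.9986,.06*.052,0]))
P=np.array([atz(f,u,.058,True) for u in ((478,133),(453,272),(200,122))]);print(P)
d=P[2]-P[0];print(np.linalg.norm(d),np.degrees(np.arctan2(d[0],-d[1])));d=P[1]-P[0];print(np.linalg.norm(d),np.degrees(np.arctan2(d[1],d[0])));print('c',(P[1]+P[2])/2)
```

```text
end [ 0.4849 -0.124   0.134 ] roller c [ 0.544816 -0.12088   0.134   ]
[[ 0.4742  0.0674  0.058 ]
 [ 0.6129  0.0819  0.058 ]
 [ 0.4881 -0.1644  0.058 ]]
0.23221638615739415 3.4316600303583695
0.13945587115643426 5.968146458706614
c [ 0.5505  -0.04125  0.058  ]
```

Emit:
jog_arm --deltas '[-0.34,-0.06,0.4,0,0,-0.04,1,0,0,0.7,0,0,0,1,0,0,0.7,0,0,0,1,0,0,0.6,0,0,0,1,0,0,0.5,0,0,0,1,0,0,0.4,0,0,0,1,0,0,0.2,0,0,0,1,0,0,0,0,0,0,1]'

```text
time_s: 16.15
tool_pos: [0.5565, -0.1213, 0.0119]
orientation: [-0.0, -0.029, 1.0, 0.0]
contact_force: [0.8, 0.4, 0.1]
finger_gap: 0.0232
finger_force: 39.3
```

Emit:
jog_arm --deltas '[0,0,0.1,0,0,0,1,0,0,0.1,0,0,0,1,0,0,0,0,0,0,1]'

```text
time_s: 16.45
tool_pos: [0.5569, -0.1215, 0.0077]
orientation: [0.0, -0.029, 1.0, -0.0]
contact_force: [-0.8, 0.3, -1.6]
finger_gap: 0.0226
finger_force: 39.3
```

Emit:
jog_arm --deltas '[0,0,0.1,0,0,0,1,0,0,0.1,0,0,0,1,0,0,0,0,0,0,1]'

```text
time_s: 16.75
tool_pos: [0.5565, -0.1214, 0.0023]
orientation: [-0.0, -0.029, 1.0, 0.0]
contact_force: [0.7, -0.1, -0.4]
finger_gap: 0.0227
finger_force: 39.3
```

Emit:
jog_arm --deltas '[0,0,0,0,0,0,0.15,0,0,0,0,0,0,0.15,0,0,0,0,0,0,0.15,0,0,-0.6,0,0,0,0.15,0,0,-0.8,0,0,0,0.15,0,0,-0.8,0,0,0,0.15,0,0,-0.8,0,0,0,0.15,0,0,-0.8,0,0,0,0.15,0,0.8,-0.4,0,0,0,0.15,0,0.8,0,0,0,0,0.15]'

```text
time_s: 17.75
tool_pos: [0.556, -0.0819, 0.1096]
orientation: [0.002, -0.028, 1.0, -0.001]
contact_force: [0.2, 0.5, 0.5]
finger_gap: 0.0363
finger_force: 0.0
```

Run:
```python
from h import *
s=st()
f=grab_frame('wrist');save(f,'w6')
for n,z in dict(slot1=.034,box=0,roller1=.034).items():
  for r in spotter.landmark_of(f,n)[:6]: 
    if r['confidence']>.2:print(n,np.round(r['uv']),round(r['confidence'],2),atz(f,r['uv'],z,True))
```

```text
t 17.75 tcp [ 0.556  -0.0819  0.1096] yaw(tool y-90) 3.25 tilt 0.22 F [0.2 0.5 0.5] gap 0.0363
slot1 [209. 185.] 0.9 [ 0.5536 -0.1243  0.034 ]
slot1 [333. 183.] 0.57 [ 0.5458 -0.017   0.034 ]
slot1 [385. 188.] 0.56 [0.5467 0.0343 0.034 ]
box [302. 175.] 0.55 [ 0.549  -0.0396  0.    ]
roller1 [212. 187.] 0.83 [ 0.5554 -0.1223  0.034 ]
```

View pics/w6.png

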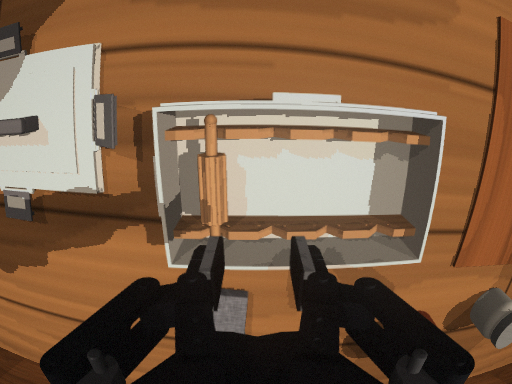

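Emit:
jog_arm --deltas '[-0.065,0.8,0,0,0,0.18,-0.3,-0.065,0.8,0,0,0,0,-0.3,-0.065,0.8,0,0,0,0,-0.3,-0.065,0.8,0,0,0,0,-0.3,-0.065,0.8,0,0,0,0,-0.3,-0.065,0.8,0,0,0,0,-0.3,-0.065,0.8,0,0,0,0,-0.3,-0.065,0.8,0,0,0,0,-0.3,-0.065,0.8,0,0,0,0,-0.3,-0.065,0.8,0,0,0,0,-0.3]'

```text
time_s: 18.95
tool_pos: [0.5639, 0.1188, 0.1072]
orientation: [-0.0, -0.016, 1.0, -0.0]
contact_force: [-0.3, 0.1, 0.2]
finger_gap: 0.0553
finger_force: 0.0
```

Emit:
jog_arm --deltas '[-0.065,0.8,0,0,0,0,-0.3,-0.065,0.8,0,0,0,0,-0.3,-0.065,0.8,0,0,0,0,-0.3,-0.065,0.8,0,0,0,0,-0.3,-0.065,0.8,0,0,0,0,-0.3,-0.065,0.8,0,0,0,0,-0.3,-0.065,0.8,0,0,0,0,-0.3,-0.065,0.8,0,0,0,0,-0.3,-0.065,0.8,0,0,0,0,-0.3,-0.065,0.8,0,0,0,0,-0.3]'

```text
time_s: 19.95
tool_pos: [0.5737, 0.3198, 0.1072]
orientation: [-0.0, -0.016, 1.0, -0.0]
contact_force: [0.1, 0.0, -0.2]
finger_gap: 0.0556
finger_force: 0.0
```

Emit:
jog_arm --deltas '[-0.065,0.7,0,0,0,0,-0.3,0,0,0.8,0,0,0,-0.3,0,0,0.8,0,0,0,-0.3,0,0,0,0,0,0,-0.3,0,0,0,0,0,0,-0.3]'

```text
time_s: 20.45
tool_pos: [0.5742, 0.3365, 0.0673]
orientation: [-0.001, -0.016, 1.0, -0.0]
contact_force: [-0.4, 0.2, 0.5]
finger_gap: 0.0555
finger_force: 0.0
```

```bash
cat >> h.py <<'E'
def rollers(f,fish,z):
    "tan blobs in the board's neighbourhood: centroid and axis at height z"
    for r in spotter.landmark_of(f,'roller1')[:6]:
        u,v=[int(round(x)) for x in r['uv']]
        w=f['color'][max(v-70,0):v+70,max(u-40,0):u+40].astype(int);c=f['color'][v,u]
        print(np.round(r['uv']),round(r['confidence'],2),atz(f,r['uv'],z,fish),'rgb',c)
E
python3 - <<'E'
from h import *
s=st()
f=grab_frame('wrist');rollers(f,1,.017);print(proj(f,[*s['tool_pos'][:2],.017],1))
# axis of roller nearest TCP by tan mask (brightness)
u,v=map(int,proj(f,[*s['tool_pos'][:2],.017],1))
sub=f['color'][v-75:v+50,u-35:u+35].astype(int);m=((sub[...,1]>135)&(sub[...,0]-sub[...,2]>40)).astype(np.uint8)
n,l,S,C=cv2.connectedComponentsWithStats(m);k=1+S[1:,4].argmax();ys,xs=np.where(l==k);P=np.array([atz(f,(x+u-35,y+v-75),.017,1)[:2] for x,y in zip(xs,ys)])
w,V=np.linalg.eigh(np.cov(P.T));d=V[:,1]*np.sign(V[0,1]);t=(P-P.mean(0))@d;print(len(xs),P.mean(0),'yaw',np.degrees(np.arctan2(d[1],d[0])),t.min(),t.max())
E
```

```text
t 20.45 tcp [0.5742 0.3365 0.0673] yaw(tool y-90) 1.8599999999999994 tilt 0.07 F [-0.4  0.2  0.5] gap 0.0555
[425. 291.] 0.87 [0.6695 0.5133 0.017 ] rgb [157 122  23]
[482.  17.] 0.77 [0.3965 0.5303 0.017 ] rgb [104  43 125]
[257. 204.] 0.76 [0.5771 0.336  0.017 ] rgb [232 171 112]
[np.float64(258.159747247446), np.float64(200.56596160102987)]
1491 [0.58151174 0.33980288] yaw -0.21463989450360657 -0.031541099867165016 0.03600450431073054
```

Emit:
jog_arm --deltas '[-0.1,0,0.6,0,0,0,-0.3,0,0,0.8,0,0,0,-0.3,0,0,0.8,0,0,0,-0.3,0,0,0.7,0,0,0,-0.3,0,0,0.48,0,0,0,-0.3,0,0,0,0,0,0,-0.3,0,0,0,0,0,0,1,0,0,0,0,0,0,1,0,0,0,0,0,0,1,0,0,0,0,0,0,1]'

```text
time_s: 21.55
tool_pos: [0.5779, 0.3375, -0.0156]
orientation: [0.001, -0.017, 1.0, 0.0]
contact_force: [-0.4, -0.4, 4.7]
finger_gap: 0.0227
finger_force: 39.8
```

Emit:
jog_arm --deltas '[0,0,0,0,0,0,1,0,0,0,0,0,0,1,0,0,-0.4,0,0,0,1,0,0,-0.6,0,0,0,1,0,0,-0.8,0,0,0,1,0,0,-0.8,0,0,0,1,0,0,-0.8,0,0,0,1,0,0,-0.8,0,0,0,1,0,0,-0.5,0,0,-0.18,1,0,0,0,0,0,0,1]'

```text
time_s: 22.55
tool_pos: [0.5783, 0.3377, 0.1034]
orientation: [0.002, -0.029, 1.0, 0.001]
contact_force: [0.1, 0.4, -0.7]
finger_gap: 0.0229
finger_force: 39.3
```

Emit:
jog_arm --deltas '[0.108,-0.78,0,0,0,0,1,0.108,-0.78,0,0,0,0,1,0.108,-0.78,0,0,0,0,1,0.108,-0.78,0,0,0,0,1,0.108,-0.78,0,0,0,0,1,0.108,-0.78,0,0,0,0,1,0.108,-0.78,0,0,0,0,1,0.108,-0.78,0,0,0,0,1,0.108,-0.78,0,0,0,0,1,0.108,-0.78,0,0,0,0,1]'

```text
time_s: 23.55
tool_pos: [0.5608, 0.1393, 0.1003]
orientation: [-0.0, -0.029, 1.0, -0.0]
contact_force: [0.6, 0.3, -0.9]
finger_gap: 0.0229
finger_force: 39.3
```

Emit:
jog_arm --deltas '[0.108,-0.78,0,0,0,0,1,0.108,-0.78,0,0,0,0,1,0.108,-0.78,0,0,0,0,1,0.108,-0.78,0,0,0,0,1,0.108,-0.78,0,0,0,0,1,0.108,-0.78,0,0,0,0,1,0.108,-0.78,0,0,0,0,1,0.108,-0.78,0,0,0,0,1,0,0,0,0,0,0,1,0,0,0,0,0,0,1]'

```text
time_s: 24.55
tool_pos: [0.5483, -0.0167, 0.1004]
orientation: [-0.0, -0.028, 1.0, 0.0]
contact_force: [0.1, 1.2, -0.1]
finger_gap: 0.0232
finger_force: 39.3
```

Run:
```python
from h import *
s=st();z=s['tool_pos'][2]+.0335
f=grab_frame('wrist');save(f,'w7')
for n,zz in dict(slot1=.034,box=0,roller1=z).items():
  for r in spotter.landmark_of(f,n)[:6]: 
    if r['confidence']>.2:print(n,np.round(r['uv']),round(r['confidence'],2),atz(f,r['uv'],zz,True))
# free handle end of the held roller: scan up column at TCP
u,v=map(int,proj(f,[*s['tool_pos'][:2],z],1));print(u,v)
print([f['color'][r,u].tolist() for r in range(100,160,4)])
```

```text
t 24.55 tcp [ 0.5483 -0.0167  0.1004] yaw(tool y-90) 3.260000000000005 tilt 0.04 F [ 0.1  1.2 -0.1] gap 0.0232
slot1 [253. 191.] 0.8 [ 0.5463 -0.0208  0.034 ]
slot1 [318. 194.] 0.77 [0.5455 0.0337 0.034 ]
slot1 [ 40. 132.] 0.64 [ 0.4977 -0.2279  0.034 ]
slot1 [196. 195.] 0.61 [ 0.5523 -0.0693  0.034 ]
slot1 [138. 192.] 0.57 [ 0.5525 -0.1217  0.034 ]
box [231. 181.] 0.92 [ 0.5484 -0.0424  0.    ]
roller1 [134. 194.] 0.91 [ 0.5181 -0.0818  0.1339]
roller1 [258. 252.] 0.79 [ 0.5465 -0.0171  0.1339]
258 255
[[211, 212, 207], [215, 216, 207], [211, 212, 204], [210, 212, 202], [127, 117, 101], [162, 149, 133], [212, 200, 179], [212, 201, 181], [124, 86, 58], [194, 139, 91], [213, 157, 104], [212, 156, 102], [200, 145, 93], [193, 138, 93], [192, 136, 88]]
```

View pics/w7.png

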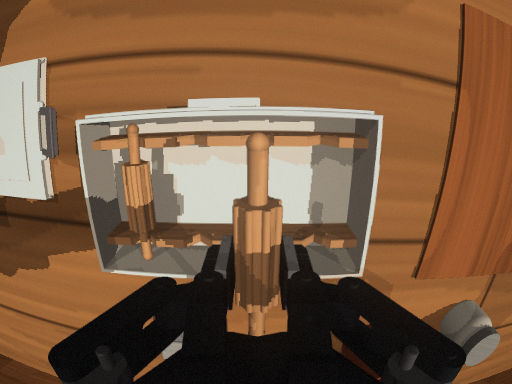

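Emit:
jog_arm --deltas '[-0.08,-0.1,0.4,0,0,0,1,0,0,0.7,0,0,0,1,0,0,0.7,0,0,0,1,0,0,0.7,0,0,0,1,0,0,0.6,0,0,0,1,0,0,0.4,0,0,0,1,0,0,0.2,0,0,0,1,0,0,0.1,0,0,0,1,0,0,0.08,0,0,0,1,0,0,0,0,0,0,1]'

```text
time_s: 25.75
tool_pos: [0.5512, -0.0186, 0.0039]
orientation: [0.0, -0.029, 1.0, -0.0]
contact_force: [-0.3, 0.3, 0.2]
finger_gap: 0.0225
finger_force: 39.4
```

Emit:
jog_arm --deltas '[0,0,0.04,0,0,0,1,0,0,0,0,0,0,1]'

```text
time_s: 25.95
tool_pos: [0.5514, -0.0184, 0.0032]
orientation: [0.001, -0.029, 1.0, 0.0]
contact_force: [-0.2, 2.1, 2.3]
finger_gap: 0.023
finger_force: 39.7
```

Emit:
jog_arm --deltas '[0,0,0,0,0,0,0.15,0,0,0,0,0,0,0.15,0,0,0,0,0,0,0.15,0,0,-0.6,0,0,0,0.15,0,0,-0.8,0,0,0,0.15,0,0,-0.8,0,0,0,0.15,0,0,-0.8,0,0,0,0.15,0,0,-0.8,0,0,0,0.15,0,0,-0.4,0,0,0,0.15,0,0,0,0,0,0,0.15]'

```text
time_s: 26.95
tool_pos: [0.5519, -0.0189, 0.1088]
orientation: [0.001, -0.029, 1.0, -0.0]
contact_force: [0.8, -0.2, -0.3]
finger_gap: 0.0363
finger_force: 0.0
```

Run:
```python
from h import *
s=st()
f=grab_frame('wrist');save(f,'w8')
for n,z in dict(slot1=.034,roller1=.034).items():
  for r in spotter.landmark_of(f,n)[:6]: 
    if r['confidence']>.2:print(n,np.round(r['uv']),round(r['confidence'],2),atz(f,r['uv'],z,True))
go((.4195,.351,.0673),-4.7)
```

```text
t 26.95 tcp [ 0.5519 -0.0189  0.1088] yaw(tool y-90) 3.3299999999999983 tilt 0.16 F [ 0.8 -0.2 -0.3] gap 0.0363
slot1 [144. 184.] 0.76 [ 0.5521 -0.1217  0.034 ]
slot1 [198. 184.] 0.66 [ 0.549  -0.0708  0.034 ]
slot1 [323. 189.] 0.56 [0.5471 0.0373 0.034 ]
roller1 [142. 187.] 0.74 [ 0.555  -0.1233  0.034 ]
roller1 [260. 188.] 0.58 [ 0.5491 -0.0173  0.034 ]
az 1.0 shift [ 6.41 14.3   1.58]
```

Emit:
jog_arm --deltas '[0,0,0,0,0,1,-0.3,0.356,0.795,0,0,0,0,-0.3,0.356,0.795,0,0,0,0,-0.3,0.356,0.795,0,0,0,0,-0.3,0.356,0.795,0,0,0,0,-0.3,0.356,0.795,0,0,0,0,-0.3,0.356,0.795,0,0,0,0,-0.3,0.356,0.795,0,0,0,0,-0.3,0.356,0.795,0,0,0,0,-0.3,0.356,0.795,0,0,0,0,-0.3]'

```text
time_s: 28.1
tool_pos: [0.4843, 0.1668, 0.1063]
orientation: [-0.001, 0.041, 0.999, -0.0]
contact_force: [-0.2, 0.2, -0.1]
finger_gap: 0.0553
finger_force: 0.0
```

Emit:
jog_arm --deltas '[0.356,0.795,0,0,0,0,-0.3,0.356,0.795,0,0,0,0,-0.3,0.356,0.795,0,0,0,0,-0.3,0.356,0.795,0,0,0,0,-0.3,0.356,0.795,0,0,0,0,-0.3,0.356,0.795,0,0,0,0,-0.3,0.356,0.795,0,0,0,0,-0.3,0.356,0.795,0,0,0,0,-0.3,0.356,0.795,0,0,0,0,-0.3,0,0,0.8,0,0,0,-0.3]'

```text
time_s: 29.1
tool_pos: [0.4207, 0.354, 0.0883]
orientation: [0.001, 0.039, 0.999, 0.001]
contact_force: [0.4, -0.6, -0.3]
finger_gap: 0.0555
finger_force: 0.0
```

Emit:
jog_arm --deltas '[0,0,0.8,0,0,0,-0.3,0,0,0,0,0,0,-0.3,0,0,0,0,0,0,-0.3]'

```text
time_s: 29.4
tool_pos: [0.4194, 0.3504, 0.0667]
orientation: [-0.001, 0.041, 0.999, -0.001]
contact_force: [-0.1, 0.2, 0.2]
finger_gap: 0.0554
finger_force: 0.0
```

Run:
```python
from h import *
s=st()
f=grab_frame('wrist');save(f,'w9');rollers(f,1,.017);print(proj(f,[*s['tool_pos'][:2],.017],1))
```

```text
t 29.4 tcp [0.4194 0.3504 0.0667] yaw(tool y-90) -4.680000000000007 tilt 0.15 F [-0.1  0.2  0.2] gap 0.0554
[457. 160.] 0.84 [0.3965 0.5278 0.017 ] rgb [38 17 43]
[258. 202.] 0.77 [0.4201 0.3503 0.017 ] rgb [233 174 111]
[400. 365.] 0.75 [0.6569 0.5124 0.017 ] rgb [14 11  9]
[np.float64(258.0376035763707), np.float64(200.68363622263166)]
```

View pics/w9.png

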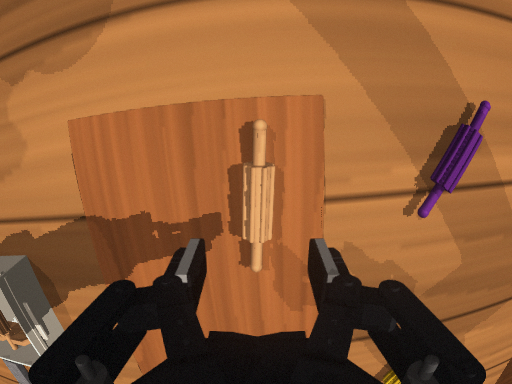

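Emit:
jog_arm --deltas '[0,0,0.6,0,0,0.19,-0.3,0,0,0.8,0,0,0,-0.3,0,0,0.8,0,0,0,-0.3,0,0,0.7,0,0,0,-0.3,0,0,0.42,0,0,0,-0.3,0,0,0,0,0,0,-0.3,0,0,0,0,0,0,1,0,0,0,0,0,0,1,0,0,0,0,0,0,1,0,0,0,0,0,0,1]'

```text
time_s: 30.5
tool_pos: [0.4212, 0.3516, -0.0142]
orientation: [0.001, 0.054, 0.999, 0.001]
contact_force: [-0.1, 0.1, 6.3]
finger_gap: 0.0225
finger_force: 39.9
```

Emit:
jog_arm --deltas '[0,0,0,0,0,0,1,0,0,-0.4,0,0,0,1,0,0,-0.6,0,0,0,1,0,0,-0.8,0,0,0,1,0,0,-0.8,0,0,0,1,0,0,-0.8,0,0,0,1,0,0,-0.8,0,0,-0.4,1,0,0,-0.5,0,0,-0.4,1,0,0,0,0,0,-0.38,1,0,0,0,0,0,0,1]'

```text
time_s: 31.5
tool_pos: [0.4204, 0.3511, 0.1031]
orientation: [0.0, -0.028, 1.0, 0.0]
contact_force: [-0.3, 0.2, -1.1]
finger_gap: 0.0227
finger_force: 39.3
```

Run:
```python
from h import *
st();go((.548,.032,.1),3.3)
```

```text
t 31.5 tcp [0.4204 0.3511 0.1031] yaw(tool y-90) 3.239999999999995 tilt 0.06 F [-0.3  0.2 -1.1] gap 0.0227
az -0.01 shift [ -4.36 -13.04   0.12]
```

Emit:
jog_arm --deltas '[-0.255,-0.767,0,0,0,0,1,-0.255,-0.767,0,0,0,0,1,-0.255,-0.767,0,0,0,0,1,-0.255,-0.767,0,0,0,0,1,-0.255,-0.767,0,0,0,0,1,-0.255,-0.767,0,0,0,0,1,-0.255,-0.767,0,0,0,0,1,-0.255,-0.767,0,0,0,0,1,-0.255,-0.767,0,0,0,0,1,-0.255,-0.767,0,0,0,0,1]'

```text
time_s: 32.5
tool_pos: [0.4945, 0.1623, 0.1019]
orientation: [-0.0, -0.028, 1.0, -0.0]
contact_force: [-0.4, 0.6, -0.6]
finger_gap: 0.0227
finger_force: 39.3
```

Emit:
jog_arm --deltas '[-0.255,-0.767,0,0,0,0,1,-0.255,-0.767,0,0,0,0,1,-0.255,-0.767,0,0,0,0,1,-0.255,-0.767,0,0,0,0,1,-0.255,-0.767,0,0,0,0,1,-0.255,-0.767,0,0,0,0,1,-0.255,-0.767,0,0,0,0,1,0,0,0,0,0,0,1,0,0,0,0,0,0,1]'

```text
time_s: 33.4
tool_pos: [0.5464, 0.0317, 0.1018]
orientation: [-0.001, -0.028, 1.0, 0.0]
contact_force: [-0.5, 0.3, -0.1]
finger_gap: 0.0233
finger_force: 39.4
```

Run:
```python
from h import *
s=st();z=s['tool_pos'][2]+.0335
f=grab_frame('wrist');save(f,'w10')
for n,zz in dict(slot1=.034,box=0,roller1=z).items():
  for r in spotter.landmark_of(f,n)[:6]: 
    if r['confidence']>.2:print(n,np.round(r['uv']),round(r['confidence'],2),atz(f,r['uv'],zz,True))
print([f['color'][r,258].tolist() for r in range(116,160,4)])
```

```text
t 33.4 tcp [0.5464 0.0317 0.1018] yaw(tool y-90) 3.1599999999999966 tilt 0.07 F [-0.5  0.3 -0.1] gap 0.0233
slot1 [198. 190.] 0.86 [ 0.5458 -0.0193  0.034 ]
slot1 [141. 190.] 0.85 [ 0.5493 -0.0713  0.034 ]
slot1 [263. 193.] 0.82 [0.5454 0.0357 0.034 ]
slot1 [ 92. 192.] 0.76 [ 0.5532 -0.1225  0.034 ]
slot1 [258. 251.] 0.29 [0.601  0.0348 0.034 ]
box [180. 179.] 0.85 [ 0.5477 -0.0439  0.    ]
roller1 [200. 194.] 0.88 [0.5146 0.0012 0.1353]
roller1 [259. 250.] 0.85 [0.5432 0.0316 0.1353]
roller1 [ 92. 193.] 0.71 [ 0.5174 -0.0589  0.1353]
[[126, 117, 103], [218, 206, 184], [218, 206, 186], [175, 151, 124], [205, 146, 93], [218, 164, 108], [217, 161, 106], [206, 148, 95], [200, 140, 92], [200, 141, 91], [204, 147, 96]]
```

Emit:
jog_arm --deltas '[-0.16,0.1,0.4,0,0,0,1,0,0,0.7,0,0,0,1,0,0,0.7,0,0,0,1,0,0,0.7,0,0,0,1,0,0,0.6,0,0,0,1,0,0,0.4,0,0,0,1,0,0,0.2,0,0,0,1,0,0,0.1,0,0,0,1,0,0,0.08,0,0,0,1,0,0,0,0,0,0,1]'

```text
time_s: 34.6
tool_pos: [0.5512, 0.0344, 0.0054]
orientation: [0.0, -0.028, 1.0, -0.0]
contact_force: [0.3, -0.7, -0.7]
finger_gap: 0.0231
finger_force: 39.4
```

Emit:
jog_arm --deltas '[0,0,0.04,0,0,0,1,0,0,0,0,0,0,1]'

```text
time_s: 34.8
tool_pos: [0.5511, 0.0344, 0.0044]
orientation: [0.0, -0.028, 1.0, -0.0]
contact_force: [0.1, -0.4, -0.1]
finger_gap: 0.023
finger_force: 39.4
```

Emit:
jog_arm --deltas '[0,0,0,0,0,0,0.15,0,0,0,0,0,0,0.15,0,0,0,0,0,0,0.15,0,0,-0.6,0,0,0,0.15,0,0,-0.8,0,0,0,0.15,0,0,-0.8,0,0,0,0.15,0,0,-0.8,0,0,0,0.15,0,0,-0.8,0,0,0,0.15,0,-0.8,-0.6,0,0,0,0.15,0,-0.8,-0.8,0,0,0,0.15]'

```text
time_s: 35.8
tool_pos: [0.5526, -0.0055, 0.1345]
orientation: [-0.0, -0.029, 1.0, 0.0]
contact_force: [-0.2, 0.4, 0.6]
finger_gap: 0.0365
finger_force: 0.0
```

Emit:
jog_arm --deltas '[0,-0.8,-0.8,0,0,0,-0.3,0,-0.8,-0.8,0,0,0,-0.3,0,0,0,0,0,0,-0.3]'

```text
time_s: 36.1
tool_pos: [0.5575, -0.0479, 0.1769]
orientation: [0.003, -0.027, 1.0, -0.001]
contact_force: [-0.5, 0.1, 0.6]
finger_gap: 0.0555
finger_force: 0.0
```

Run:
```python
from h import *
s=st()
f=grab_frame('wrist');save(f,'w11')
for n,z in dict(slot1=.034,roller1=.034).items():
  for r in spotter.landmark_of(f,n)[:6]: 
    if r['confidence']>.2:print(n,np.round(r['uv']),round(r['confidence'],2),atz(f,r['uv'],z,True))
```

```text
t 36.1 tcp [ 0.5575 -0.0479  0.1769] yaw(tool y-90) 3.0799999999999983 tilt 0.33 F [-0.5  0.1  0.6] gap 0.0555
slot1 [189. 163.] 0.93 [ 0.5523 -0.1236  0.034 ]
slot1 [335. 168.] 0.76 [0.5495 0.0364 0.034 ]
slot1 [238. 163.] 0.62 [ 0.5508 -0.0698  0.034 ]
slot1 [285. 160.] 0.6 [ 0.5437 -0.0194  0.034 ]
roller1 [332. 170.] 0.8 [0.5525 0.0331 0.034 ]
roller1 [286. 164.] 0.72 [ 0.5483 -0.0189  0.034 ]
roller1 [188. 163.] 0.55 [ 0.5531 -0.1244  0.034 ]
```

View pics/w11.png

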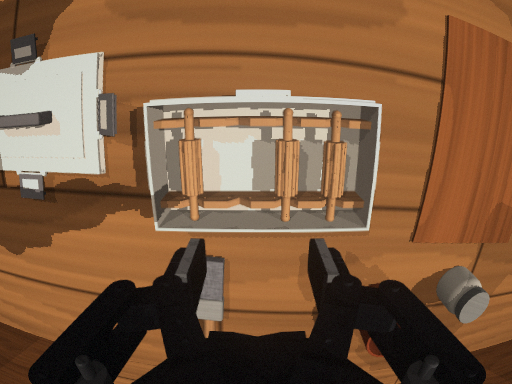

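Run:
```python
from h import *
s=st();print(np.round(s['qpos'],2))
f=grab_frame('top');g=f['color']
for n,z in dict(lid=0,lid_handle=.04,clip_a_hinge=.012,box=0).items():
  for r in spotter.landmark_of(f,n)[:5]:
    if r['confidence']>.2: print(n,np.round(r['uv'],1),round(r['confidence'],2),atz(f,r['uv'],z))
sub=g[180:240,300:400].astype(int);m=(sub.min(2)>150)
m=m.astype(np.uint8);n,l,S,C=cv2.connectedComponentsWithStats(m);k=1+S[1:,4].argmax()
ys,xs=np.where(l==k);r=cv2.minAreaRect(np.float32(np.c_[xs+300,ys+180]));B=cv2.boxPoints(r);P=np.array([atz(f,b,.013) for b in B]);print(r,P,P.mean(0))
for i in range(2): d=P[i+1]-P[i];print(np.linalg.norm(d),np.degrees(np.arctan2(d[1],d[0]))%90)
f=grab_frame('wrist')
for n,z in dict(lid=0,lid_handle=.04).items():
  for r in spotter.landmark_of(f,n)[:5]:
    if r['confidence']>.2: print(n,np.round(r['uv'],1),round(r['confidence'],2),atz(f,r['uv'],z,1))
```

```text
t 36.25 tcp [ 0.5547 -0.045   0.1734] yaw(tool y-90) 3.25 tilt 0.07 F [-0.8 -0.1  0.2] gap 0.0555
[-0.21  0.36 -0.23  0.98  0.   -0.27]
lid [343.5 207.7] 0.88 [ 0.496 -0.378  0.   ]
lid_handle [344.7 207.1] 0.83 [ 0.4941 -0.3735  0.04  ]
clip_a_hinge [343.9 225.9] 0.62 [ 0.4204 -0.3739  0.012 ]
clip_a_hinge [375.6 205. ] 0.23 [ 0.5056 -0.5075  0.012 ]
box [281.2 188.9] 0.21 [ 0.5745 -0.1222  0.    ]
((336.0650939941406, 207.49716186523438), (39.05006790161133, 50.64780044555664), 87.51044464111328) [[ 0.5716 -0.2393  0.013 ]
 [ 0.5807 -0.4486  0.013 ]
 [ 0.4202 -0.4482  0.013 ]
 [ 0.4117 -0.2422  0.013 ]] [ 0.49605  -0.344575  0.013   ]
0.20949773268462835 2.489552921999149
0.16050049844159361 89.85720707566387
lid [ 26.9 118.4] 0.76 [ 0.4972 -0.3762  0.    ]
lid_handle [ 11.7 120.6] 0.85 [ 0.4958 -0.3688  0.04  ]
```

Emit:
jog_arm --deltas '[0,0,0,0,0,0.96,-0.3,0,0,0,0,0,0.96,-0.3,0,0,0,0,0,0.96,-0.3,0,0,0,0,0,0.96,-0.3,0,0,0,0,0,0.96,-0.3,0,0,0,0,0,0.96,-0.3,0,0,0,0,0,0.96,-0.3,0,0,0,0,0,0.96,-0.3,0,0,0,0,0,0.96,-0.3,0,0,0,0,0,0.96,-0.3]'

```text
time_s: 37.65
tool_pos: [0.5553, -0.0453, 0.174]
orientation: [-0.0, 0.601, 0.799, -0.0]
contact_force: [-0.3, -0.3, 0.7]
finger_gap: 0.0554
finger_force: 0.0
```

Emit:
jog_arm --deltas '[0,0,0,0,0,0.96,-0.3,0,0,0,0,0,0.96,-0.3,-0.8,-0.16,0,0,0,0,-0.3,-0.8,-0.16,0,0,0,0,-0.3,-0.8,-0.16,0,0,0,0,-0.3,-0.8,-0.16,0,0,0,0,-0.3,-0.8,-0.16,0,0,0,0,-0.3,-0.8,-0.16,0,0,0,0,-0.3,-0.8,-0.16,0,0,0,0,-0.3,-0.8,-0.16,0,0,0,0,-0.3]'

```text
time_s: 38.65
tool_pos: [0.5262, -0.2067, 0.174]
orientation: [-0.0, 0.7, 0.714, -0.0]
contact_force: [1.4, 0.4, -0.1]
finger_gap: 0.0557
finger_force: 0.0
```

Emit:
jog_arm --deltas '[-0.8,-0.16,0.4,0,0,0,-0.3,-0.8,-0.16,0.4,0,0,0,-0.3,-0.8,-0.16,0.4,0,0,0,-0.3,-0.8,-0.16,0.4,0,0,0,-0.3,-0.8,-0.16,0.4,0,0,0,-0.3,-0.8,-0.16,0.4,0,0,0,-0.3,-0.8,-0.16,0.4,0,0,0,-0.3,-0.8,-0.16,0.4,0,0,0,-0.3,0,0,0,0,0,0,-0.3,0,0,0,0,0,0,-0.3]'

```text
time_s: 39.65
tool_pos: [0.497, -0.3668, 0.0935]
orientation: [-0.001, 0.701, 0.713, 0.0]
contact_force: [0.6, -0.1, 0.2]
finger_gap: 0.0554
finger_force: 0.0
```

Run:
```python
from h import *
s=st();print(np.round(s['qpos'],2))
f=grab_frame('wrist');save(f,'w12')
for n,z in dict(lid=0,lid_handle=.04,clip_a_hinge=.012).items():
  for r in spotter.landmark_of(f,n)[:5]:
    if r['confidence']>.2: print(n,np.round(r['uv'],1),round(r['confidence'],2),atz(f,r['uv'],z,1))
# dark bar on white: mask
u,v=map(int,proj(f,[*s['tool_pos'][:2],.045],1));print(u,v)
g=f['color'].max(2);sub=g[v-110:v+40,u-60:u+60];m=(sub<75).astype(np.uint8)
n,l,S,C=cv2.connectedComponentsWithStats(m)
for k in range(1,n):
  if S[k,4]>150:
    ys,xs=np.where(l==k);P=np.array([atz(f,(x+u-60,y+v-110),.046,1)[:2] for x,y in zip(xs,ys)]);r=cv2.minAreaRect(np.float32(P*1000));print(S[k],r)
```

```text
t 39.65 tcp [ 0.497  -0.3668  0.0935] yaw(tool y-90) -88.96 tilt 0.07 F [ 0.6 -0.1  0.2] gap 0.0554
[-0.76  0.54 -0.16  0.87  0.    0.8 ]
lid [254.9 191.2] 0.97 [ 0.4967 -0.3733  0.    ]
lid_handle [259.8 206.8] 0.68 [ 0.5008 -0.3733  0.04  ]
clip_a_hinge [167.8 197.5] 0.58 [ 0.4167 -0.3769  0.012 ]
clip_a_hinge [345.4 200.7] 0.32 [ 0.5802 -0.377   0.012 ]
255 201
[ 55  45  20 105 189] ((505.5111389160156, -357.07037353515625), (13.50258731842041, 84.7911376953125), 9.16676139831543)
```

View pics/w12.png

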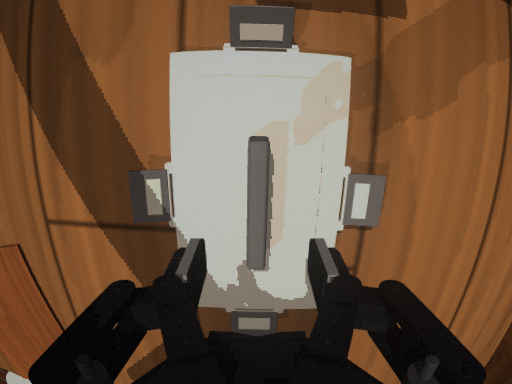

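Emit:
jog_arm --deltas '[-0.16,0.1,0.6,0,0,0,-0.3,0,0,0.8,0,0,0,-0.3,0,0,0.8,0,0,0,-0.3,0,0,0.8,0,0,0,-0.3,0,0,0.4,0,0,0,-0.3,0,0,0.18,0,0,0,-0.3,0,0,0,0,0,0,-0.3]'

```text
time_s: 40.55
tool_pos: [0.4999, -0.3703, 0.004]
orientation: [-0.0, 0.7, 0.714, -0.0]
contact_force: [-0.3, -0.3, 0.4]
finger_gap: 0.0556
finger_force: 0.0
```

Emit:
jog_arm --deltas '[0,0,0,0,0,0,1,0,0,0,0,0,0,1,0,0,0,0,0,0,1,0,0,0,0,0,0,1,0,0,0,0,0,0,1,0,0,0,0,0,0,1]' --grip_force 80

```text
time_s: 41.15
tool_pos: [0.5003, -0.3712, 0.0058]
orientation: [0.001, 0.701, 0.714, -0.0]
contact_force: [-1.5, 1.8, 5.5]
finger_gap: 0.0139
finger_force: 79.1
```

Run:
```python
from h import *
s=st();print(s['finger_force'])
```

```text
t 41.15 tcp [ 0.5003 -0.3712  0.0058] yaw(tool y-90) -88.95 tilt 0.09 F [-1.5  1.8  5.5] gap 0.0139
79.14568662643433
```

Emit:
jog_arm --deltas '[0,0,-0.2,0,0,0,1,0,0,-0.4,0,0,0,1,0,0,-0.6,0,0,0,1,0,0,-0.6,0,0,0,1,0,0,-0.6,0,0,0,1,0,0,-0.6,0,0,0,1,0,0,-0.6,0,0,0,1,0,0,-0.4,0,0,0,1,0,0,0,0,0,0,1,0,0,0,0,0,0,1]'

```text
time_s: 42.15
tool_pos: [0.4999, -0.3704, 0.1043]
orientation: [-0.0, 0.7, 0.714, 0.0]
contact_force: [-0.2, 0.5, -3.4]
finger_gap: 0.0142
finger_force: 78.3
```

Run:
```python
from h import *
s=st();print(np.round(s['ft_torque'],2))
lz=s['tool_pos'][2]-.004
for c,fi in (('wrist',1),('scene',0),('top',0)):
  f=grab_frame(c)
  for n,z in dict(lid=lz,lid_handle=lz+.04).items():
    for r in spotter.landmark_of(f,n)[:2]:
      if r['confidence']>.2: print(c,n,np.round(r['uv'],1),round(r['confidence'],2),atz(f,r['uv'],z,fi))
go((.5513,-.042,.1),-86.9)
```

```text
t 42.15 tcp [ 0.4999 -0.3704  0.1043] yaw(tool y-90) -88.91 tilt 0.02 F [-0.2  0.5 -3.4] gap 0.0142
[-0.01  0.01  0.03]
wrist lid [257.1 229.5] 0.89 [ 0.5014 -0.3733  0.1003]
wrist lid_handle [258.7 261.4] 0.58 [ 0.5021 -0.3727  0.1403]
wrist lid_handle [130.9 232.2] 0.35 [ 0.4344 -0.3584  0.1403]
scene lid [193.8 127.8] 0.96 [ 0.5081 -0.3701  0.1003]
scene lid [239.6 180.8] 0.28 [ 0.6139 -0.0506  0.1003]
scene lid_handle [185.6 228.7] 0.64 [0.8801 0.009  0.1403]
top lid [348.1 203.1] 0.89 [ 0.5031 -0.3728  0.1003]
top lid_handle [347.3 203.8] 0.93 [ 0.4956 -0.3597  0.1403]
top lid_handle [177.8 205.3] 0.32 [0.4907 0.2799 0.1403]
az -0.25 shift [13.01  2.76  0.17]
```

Emit:
jog_arm --deltas '[0.3,0.06,0,0,0,-0.23,1,0.8,0.165,0,0,0,0,1,0.8,0.165,0,0,0,0,1,0.8,0.165,0,0,0,0,1,0.8,0.165,0,0,0,0,1,0.8,0.165,0,0,0,0,1,0.8,0.165,0,0,0,0,1,0.8,0.165,0,0,0,0,1,0.8,0.165,0,0,0,0,1,0.8,0.165,0,0,0,0,1]'

```text
time_s: 43.6
tool_pos: [0.5292, -0.1786, 0.1048]
orientation: [-0.0, 0.688, 0.725, 0.0]
contact_force: [0.1, -0.2, -4.0]
finger_gap: 0.0142
finger_force: 78.3
```

Emit:
jog_arm --deltas '[0.8,0.165,0,0,0,0,1,0.8,0.165,0,0,0,0,1,0.8,0.165,0,0,0,0,1,0.8,0.165,0,0,0,0,1,0.8,0.165,0,0,0,0,1,0.8,0.165,0,0,0,0,1,0.5,0.1,0,0,0,0,1,0,0,0,0,0,0,1,0,0,0,0,0,0,1]'

```text
time_s: 44.5
tool_pos: [0.5495, -0.0473, 0.1047]
orientation: [0.0, 0.688, 0.725, -0.0]
contact_force: [0.3, -0.0, -4.1]
finger_gap: 0.0138
finger_force: 78.3
```

Run:
```python
from h import *
s=st();print(np.round(s['ft_torque'],2))
lz=s['tool_pos'][2]-.004
for c,fi in (('wrist',1),('scene',0),('top',0)):
  f=grab_frame(c)
  for n,z in dict(lid=lz,lid_handle=lz+.04,box=0).items():
    for r in spotter.landmark_of(f,n)[:2]:
      if r['confidence']>.2: print(c,n,np.round(r['uv'],1),round(r['confidence'],2),atz(f,r['uv'],z,fi))
go((.549,-.0405,.1),-87.1)
```

```text
t 44.5 tcp [ 0.5495 -0.0473  0.1047] yaw(tool y-90) -87.01 tilt 0.04 F [ 0.3 -0.  -4.1] gap 0.0138
[-0.01 -0.01  0.03]
wrist lid [257.3 229.2] 0.58 [ 0.5512 -0.05    0.1007]
wrist lid_handle [257.8 262. ] 0.94 [ 0.5514 -0.0499  0.1407]
scene lid [252.  171.1] 0.9 [ 0.5548 -0.0532  0.1007]
scene box [257.3 195.8] 0.69 [ 0.5468 -0.0397  0.    ]
top lid_handle [231.5 189. ] 0.6 [0.5525 0.0783 0.1407]
az 0.0 shift [ 0.3  -0.01  0.18]
```

Emit:
jog_arm --deltas '[0.28,0,0.3,0,0,0,1,0,0,0.4,0,0,0,1,0,0,0.4,0,0,0,1,0,0,0.3,0,0,0,1,0,0,0.2,0,0,0,1,0,0,0.1,0,0,0,1,0,0,0,0,0,0,1]'

```text
time_s: 45.8
tool_pos: [0.5491, -0.0407, 0.0617]
orientation: [-0.0, 0.689, 0.725, -0.0]
contact_force: [-1.0, -1.0, -3.6]
finger_gap: 0.0139
finger_force: 78.2
```

Emit:
jog_arm --deltas '[0,0,0.1,0,0,0,1,0,0,0.08,0,0,0,1,0,0,0,0,0,0,1]'

```text
time_s: 46.1
tool_pos: [0.5491, -0.0407, 0.0575]
orientation: [-0.0, 0.689, 0.725, -0.0]
contact_force: [-0.8, -0.4, -1.6]
finger_gap: 0.0142
finger_force: 78.4
```

Emit:
jog_arm --deltas '[0,0,0.06,0,0,0,1,0,0,0.04,0,0,0,1,0,0,0,0,0,0,1]'

```text
time_s: 46.4
tool_pos: [0.5488, -0.0406, 0.0548]
orientation: [-0.0, 0.689, 0.725, -0.0]
contact_force: [-1.7, 0.3, -2.6]
finger_gap: 0.0138
finger_force: 78.3
```

Emit:
jog_arm --deltas '[0,0,0.06,0,0,0,1,0,0,0,0,0,0,1]'

```text
time_s: 46.6
tool_pos: [0.5489, -0.0406, 0.0539]
orientation: [-0.0, 0.689, 0.725, -0.0]
contact_force: [-4.3, 0.4, 1.5]
finger_gap: 0.014
finger_force: 78.9
```

Emit:
jog_arm --deltas '[0,0,0.06,0,0,0,1,0,0,0,0,0,0,1]'

```text
time_s: 46.8
tool_pos: [0.549, -0.0406, 0.0538]
orientation: [0.0, 0.689, 0.725, -0.0]
contact_force: [-8.1, 1.1, 15.0]
finger_gap: 0.0137
finger_force: 80.7
```

Emit:
jog_arm --deltas '[0,0,0.06,0,0,0,1,0,0,0,0,0,0,1]'

```text
time_s: 47.0
tool_pos: [0.5491, -0.0406, 0.0538]
orientation: [0.001, 0.689, 0.725, 0.0]
contact_force: [-12.2, 2.5, 26.2]
finger_gap: 0.014
finger_force: 82.2
```

Emit:
jog_arm --deltas '[0,-0.05,-0.1,0,0,0,1,0,0,0,0,0,0,1]'

```text
time_s: 47.2
tool_pos: [0.5487, -0.0408, 0.0538]
orientation: [0.001, 0.689, 0.725, 0.0]
contact_force: [-3.3, 0.4, 7.2]
finger_gap: 0.0137
finger_force: 79.9
```

Emit:
jog_arm --deltas '[0,0,0,0,0,0,0,0,0,0,0,0,0,0,0,0,0,0,0,0,-0.2,0,0,0,0,0,0,-0.2,0,0,-0.4,0,0,0,-0.2,0,0,-0.8,0,0,0,-0.2,0,0,-0.8,0,0,0,-0.2,0,0,-0.8,0,0,0,-0.2,0,0,-0.8,0,0,0,-0.2,0,0,0,0,0,0,-0.2]'

```text
time_s: 48.2
tool_pos: [0.5504, -0.0412, 0.1465]
orientation: [0.003, 0.689, 0.725, 0.002]
contact_force: [-0.1, 0.1, 0.7]
finger_gap: 0.0515
finger_force: 0.0
```

```bash
cat > lid.py <<'E'
from h import *
s=st();print(np.round(s['qpos'],2))
for c,fi in (('wrist',1),('scene',0),('top',0)):
  f=grab_frame(c);save(f,c+'L')
  for n,z in dict(lid=.048,lid_handle=.088,clip_a_hinge=.06).items():
    for r in spotter.landmark_of(f,n)[:5]:
      if r['confidence']>.25: print(c,n,np.round(r['uv'],1),round(r['confidence'],2),atz(f,r['uv'],z,fi))
E
python3 lid.py
```

```text
t 48.2 tcp [ 0.5504 -0.0412  0.1465] yaw(tool y-90) -87.07 tilt 0.34 F [-0.1  0.1  0.7] gap 0.0515
[-0.21  0.37 -0.29  0.91  0.    1.31]
wrist lid [253.8 185.8] 0.72 [ 0.5496 -0.0443  0.048 ]
wrist lid_handle [254.6 200.4] 0.62 [ 0.5504 -0.0442  0.088 ]
wrist lid_handle [257.  304.9] 0.38 [ 0.558  -0.1528  0.088 ]
wrist clip_a_hinge [166.8 188.4] 0.87 [ 0.469  -0.0469  0.06  ]
scene lid [255.4 186.3] 0.66 [ 0.5567 -0.0383  0.048 ]
scene lid_handle [254.5 178.8] 0.97 [ 0.5663 -0.0327  0.088 ]
top lid_handle [179.  204.3] 0.69 [0.5006 0.2843 0.088 ]
```

Emit:
jog_arm --deltas '[0,0,0,0,0,0,1,-0.75,0,0,0,0,0,1,-0.8,0,0,0,0,0,1,-0.8,0,0,0,0,0,1,-0.8,0,0,0,0,0,1,-0.8,0,0,0,0,0,1,-0.8,0,0,0,0,0,1,-0.8,0,0,0,0,0,1,-0.8,-0.04,0,0,0,0,1,-0.2,0,0.3,0,0,0,1]' --grip_force 60

```text
time_s: 49.8
tool_pos: [0.5563, -0.2066, 0.1362]
orientation: [0.001, 0.69, 0.724, 0.0]
contact_force: [1.1, 0.1, -0.1]
finger_gap: 0.0001
finger_force: 0.0
```

Emit:
jog_arm --deltas '[0,0,0.7,0,0,0,1,0,0,0.7,0,0,0,1,0,0,0.7,0,0,0,1,0,0,0.6,0,0,0,1,0,0,0.25,0,0,0,1,0,0,0.25,0,0,0,1,0,0,0.25,0,0,0,1,0,0,0.25,0,0,0,1,0,0,0.25,0,0,0,1,0,0,0.25,0,0,0,1]'

```text
time_s: 50.8
tool_pos: [0.5561, -0.2048, 0.0307]
orientation: [0.001, 0.689, 0.725, 0.0]
contact_force: [0.2, 0.5, 2.1]
finger_gap: -0.0001
finger_force: 1.0
```

Emit:
jog_arm --deltas '[0,0,0.25,0,0,0,1,0,0,0.25,0,0,0,1,0,0,0.25,0,0,0,1,0,0,0.25,0,0,0,1,0,0,0.25,0,0,0,1,0,0,0.25,0,0,0,1,0,0,0,0,0,0,1]'

```text
time_s: 51.5
tool_pos: [0.5546, -0.2041, -0.0082]
orientation: [-0.001, 0.689, 0.725, -0.0]
contact_force: [0.3, -0.8, -1.1]
finger_gap: 0.0002
finger_force: 0.4
```

```bash
python3 lid.py
```

```text
t 51.5 tcp [ 0.5546 -0.2041 -0.0082] yaw(tool y-90) -87.08 tilt 0.1 F [ 0.3 -0.8 -1.1] gap 0.0002
[-0.48  0.62 -0.33  0.62 -0.    1.04]
scene lid [254.6 185. ] 0.59 [ 0.5537 -0.0444  0.048 ]
scene lid_handle [255.4 176.6] 0.65 [ 0.5565 -0.0377  0.088 ]
scene clip_a_hinge [253.9 183.6] 0.34 [ 0.5604 -0.0411  0.06  ]
top lid [263.6 190.9] 0.83 [ 0.559  -0.0472  0.048 ]
top lid_handle [261.2 191.9] 0.85 [ 0.5491 -0.0361  0.088 ]
```

Emit:
jog_arm --deltas '[0.2,0,-0.2,0,0,0,1,0.2,0,0,0,0,0,1,0.16,0,0,0,0,0,1,0,0,0,0,0,0,1]'

```text
time_s: 52.5
tool_pos: [0.5548, -0.1894, -0.0018]
orientation: [-0.0, 0.688, 0.725, 0.0]
contact_force: [-0.5, -0.3, 0.6]
finger_gap: -0.0002
finger_force: 0.0
```

Emit:
jog_arm --deltas '[0.08,0,0,0,0,0,1,0,0,0,0,0,0,1]'

```text
time_s: 52.7
tool_pos: [0.5546, -0.188, -0.002]
orientation: [-0.0, 0.689, 0.725, 0.0]
contact_force: [-0.1, -0.2, -0.5]
finger_gap: -0.0001
finger_force: 0.1
```

Emit:
jog_arm --deltas '[0.08,0,0,0,0,0,1,0,0,0,0,0,0,1]'

```text
time_s: 52.9
tool_pos: [0.5545, -0.1862, -0.002]
orientation: [-0.0, 0.689, 0.725, 0.0]
contact_force: [0.4, -0.6, -0.4]
finger_gap: 0.0003
finger_force: 0.3
```

Emit:
jog_arm --deltas '[0.08,0,0,0,0,0,1,0,0,0,0,0,0,1]'

```text
time_s: 53.1
tool_pos: [0.5545, -0.1851, -0.0019]
orientation: [0.001, 0.689, 0.725, -0.001]
contact_force: [0.5, -4.0, -1.7]
finger_gap: -0.0001
finger_force: 2.1
```

Emit:
jog_arm --deltas '[0.08,0,0,0,0,0,1,0,0,0,0,0,0,1]'

```text
time_s: 53.3
tool_pos: [0.5545, -0.1852, -0.0019]
orientation: [0.002, 0.689, 0.724, -0.002]
contact_force: [0.4, -9.1, -3.5]
finger_gap: -0.0002
finger_force: 4.9
```

Emit:
jog_arm --deltas '[0.08,0,0,0,0,0,1,0,0,0,0,0,0,1]'

```text
time_s: 53.5
tool_pos: [0.5545, -0.1854, -0.0018]
orientation: [0.003, 0.69, 0.724, -0.004]
contact_force: [0.1, -14.6, -5.8]
finger_gap: 0.0001
finger_force: 7.6
```

Emit:
jog_arm --deltas '[0.06,0,0,0,0,0,1,0,0,0,0,0,0,1]'

```text
time_s: 53.7
tool_pos: [0.5545, -0.1855, -0.0017]
orientation: [0.004, 0.69, 0.724, -0.005]
contact_force: [1.0, -18.9, -7.8]
finger_gap: -0.0003
finger_force: 9.5
```

Emit:
jog_arm --deltas '[-0.4,0,0,0,0,0,1,-0.6,0,0,0,0,0,1,-0.6,0,0,0,0,0,1,0,0,-0.8,0,0,0,1,0,0,-0.8,0,0,0,1,0,0,-0.8,0,0,0,1,0,0,-0.8,0,0,0,1,0,0,-0.8,0,0,0,1,0,0,-0.8,0,0,0,1,0,0.08,-0.8,0,0,0,1]'

```text
time_s: 54.7
tool_pos: [0.5579, -0.219, 0.139]
orientation: [-0.0, 0.689, 0.725, 0.0]
contact_force: [0.6, -0.3, 0.8]
finger_gap: 0.0001
finger_force: 0.0
```

Emit:
jog_arm --deltas '[0.4,0,-0.4,0,0,0,1,0.8,0,0,0,0,0,1,0.8,0,0,0,0,0,1,0.8,0,0,0,0,0,1,0.8,0,0,0,0,0,1,0.8,0,0,0,0,0,1,0.8,0,0,0,0,0,1,0.8,0,0,0,0,0,1,0,0,0,0,0,0,1,0,0,0,0,0,0,1]'

```text
time_s: 55.7
tool_pos: [0.5496, -0.0676, 0.1472]
orientation: [-0.001, 0.688, 0.726, -0.0]
contact_force: [-0.2, 0.0, -0.8]
finger_gap: -0.0
finger_force: 0.0
```

```bash
python3 lid.py
python3 - <<'E'
from h import *
for c in (.0435,):
  go((.5413,.1178,.15),-87.1)
E
```

```text
t 55.7 tcp [ 0.5496 -0.0676  0.1472] yaw(tool y-90) -86.97 tilt 0.1 F [-0.2  0.  -0.8] gap -0.0
[-0.26  0.38 -0.27  0.92 -0.    1.26]
wrist lid [255.6 157.8] 0.8 [ 0.5483 -0.0437  0.048 ]
wrist lid_handle [258.  163.5] 0.92 [ 0.5502 -0.0399  0.088 ]
wrist clip_a_hinge [167.3 159.6] 0.98 [ 0.4685 -0.0463  0.06  ]
scene lid [257.7 183.7] 0.94 [ 0.5424 -0.0412  0.048 ]
scene lid_handle [255.5 175.8] 0.82 [ 0.5534 -0.0401  0.088 ]
scene clip_a_hinge [272.5 167.2] 0.49 [ 0.4587 -0.0503  0.06  ]
scene clip_a_hinge [241.  190.5] 0.35 [ 0.611  -0.0494  0.06  ]
top lid [261.  192.2] 0.97 [ 0.5537 -0.0367  0.048 ]
top lid [215.2 144. ] 0.43 [0.7532 0.1496 0.048 ]
top lid_handle [257.  195.1] 0.7 [ 0.5364 -0.0196  0.088 ]
az 0.0 shift [ 7.48  0.01 -0.08]
```

Emit:
jog_arm --deltas '[0.8,0,0,0,0,0,1,0.8,0,0,0,0,0,1,0.8,0,0,0,0,0,1,0.8,0,0,0,0,0,1,0.8,0,0,0,0,0,1,0.8,0,0,0,0,0,1,0.8,0,0,0,0,0,1,0.8,0,0,0,0,0,1,0.8,0,0,0,0,0,1,0.3,0,0.3,0,0,0,1]'

```text
time_s: 57.3
tool_pos: [0.5416, 0.1199, 0.1413]
orientation: [0.001, 0.688, 0.726, 0.001]
contact_force: [0.6, -0.3, 1.3]
finger_gap: 0.0002
finger_force: 0.0
```

Emit:
jog_arm --deltas '[0,0,0.7,0,0,0,1,0,0,0.7,0,0,0,1,0,0,0.7,0,0,0,1,0,0,0.6,0,0,0,1,0,0,0.25,0,0,0,1,0,0,0.25,0,0,0,1,0,0,0.25,0,0,0,1,0,0,0.25,0,0,0,1,0,0,0.25,0,0,0,1,0,0,0.25,0,0,0,1]'

```text
time_s: 58.3
tool_pos: [0.5415, 0.1186, 0.0355]
orientation: [0.0, 0.689, 0.725, 0.001]
contact_force: [0.9, 3.5, 2.7]
finger_gap: 0.0002
finger_force: 1.4
```

Emit:
jog_arm --deltas '[0,0,0.25,0,0,0,1,0,0,0.25,0,0,0,1,0,0,0.25,0,0,0,1,0,0,0.25,0,0,0,1,0,0,0.2,0,0,0,1,0,0,0,0,0,0,1]'

```text
time_s: 58.9
tool_pos: [0.54, 0.1183, 0.0045]
orientation: [-0.001, 0.689, 0.725, -0.001]
contact_force: [0.2, 0.1, 0.1]
finger_gap: -0.0002
finger_force: 0.0
```

Emit:
jog_arm --deltas '[-0.2,0,0,0,0,0,1,-0.2,0,0,0,0,0,1,-0.2,0,0,0,0,0,1,-0.1,0,0,0,0,0,1,0,0,0,0,0,0,1]'

```text
time_s: 59.4
tool_pos: [0.5419, 0.1, 0.0057]
orientation: [0.0, 0.689, 0.725, -0.0]
contact_force: [-0.5, -0.2, -0.5]
finger_gap: 0.0002
finger_force: 0.0
```

Emit:
jog_arm --deltas '[-0.08,0,0,0,0,0,1,0,0,0,0,0,0,1]'

```text
time_s: 59.6
tool_pos: [0.5419, 0.0998, 0.0057]
orientation: [-0.001, 0.689, 0.725, 0.001]
contact_force: [0.3, 4.5, -0.0]
finger_gap: 0.0002
finger_force: 2.4
```

Emit:
jog_arm --deltas '[-0.1,0,0,0,0,0,1,0,0,0,0,0,0,1]'

```text
time_s: 59.8
tool_pos: [0.5419, 0.0999, 0.0058]
orientation: [-0.003, 0.688, 0.726, 0.003]
contact_force: [-1.1, 11.9, -0.1]
finger_gap: 0.0005
finger_force: 6.1
```

Emit:
jog_arm --deltas '[-0.08,0,0,0,0,0,1,0,0,0,0,0,0,1]'

```text
time_s: 60.0
tool_pos: [0.5419, 0.1, 0.0058]
orientation: [-0.004, 0.688, 0.726, 0.004]
contact_force: [-0.3, 17.5, 0.6]
finger_gap: 0.0001
finger_force: 9.0
```

Emit:
jog_arm --deltas '[0.4,0,0,0,0,0,1,0.6,0,0,0,0,0,1,0.6,0,0,0,0,0,1,0,0,-0.8,0,0,0,1,0,0,-0.8,0,0,0,1,0,0,-0.8,0,0,0,1,0,0,-0.8,0,0,0,1,0,0,-0.8,0,0,0,1,0,0,-0.8,0,0,0,1,0,0,-0.8,0,0,0,1]'

```text
time_s: 61.0
tool_pos: [0.54, 0.1348, 0.1465]
orientation: [0.0, 0.689, 0.725, -0.0]
contact_force: [0.2, 0.4, 0.0]
finger_gap: 0.0004
finger_force: 0.0
```

Emit:
jog_arm --deltas '[0,0,-0.2,0,0,-0.95,1,0,0,0,0,0,-0.95,1,0,0,0,0,0,-0.95,1,0,0,0,0,0,-0.95,1,0,0,0,0,0,-0.95,1,0,0,0,0,0,-0.95,1,0,0,0,0,0,-0.95,1,0,0,0,0,0,-0.95,1,0,0,0,0,0,-0.95,1,0,0,0,0,0,-0.95,1]'

```text
time_s: 62.0
tool_pos: [0.54, 0.1348, 0.1506]
orientation: [0.0, 0.094, 0.996, -0.0]
contact_force: [0.7, -0.4, 0.7]
finger_gap: -0.0001
finger_force: 0.0
```

Emit:
jog_arm --deltas '[0,0,0,0,0,-0.9,1,0,0,0,0,0,-0.85,1,0,0,0,0,0,0,1]'

```text
time_s: 62.3
tool_pos: [0.54, 0.1348, 0.1506]
orientation: [0.0, -0.026, 1.0, -0.0]
contact_force: [-0.8, 0.1, -0.4]
finger_gap: -0.0003
finger_force: 0.0
```

```bash
python3 lid.py
python3 - <<'E'
from h import *
L=np.array([.5495,-.0435]);a=np.radians(2.9);u=np.array([np.cos(a),np.sin(a)])
for k in (1,-1): p=L+k*.1115*u;print(k,p);go((*p,.147),2.9)
E
```

```text
t 62.3 tcp [0.54   0.1348 0.1506] yaw(tool y-90) 2.9399999999999977 tilt 0.04 F [-0.8  0.1 -0.4] gap -0.0003
[ 0.11  0.38 -0.26  0.93 -0.    0.06]
wrist lid [ 88.6 182. ] 0.88 [ 0.5485 -0.0453  0.048 ]
wrist lid_handle [ 70.7 195.8] 0.72 [ 0.5502 -0.0428  0.088 ]
wrist clip_a_hinge [ 72.7 106.4] 0.82 [ 0.4674 -0.0511  0.06  ]
wrist clip_a_hinge [ 96.3 255.8] 0.47 [ 0.6315 -0.0428  0.06  ]
wrist clip_a_hinge [ 90.1 180.3] 0.29 [ 0.5427 -0.0354  0.06  ]
scene lid [256.5 183.5] 0.69 [ 0.5442 -0.0447  0.048 ]
scene lid_handle [252.2 178.3] 0.7 [ 0.5692 -0.0397  0.088 ]
scene clip_a_hinge [268.9 168.7] 0.55 [ 0.4724 -0.0541  0.06  ]
scene clip_a_hinge [257.5 265.4] 0.51 [0.7999 0.186  0.06  ]
top lid [264.3 194.6] 0.62 [ 0.544  -0.0499  0.048 ]
top lid_handle [260.3 192.9] 0.58 [ 0.5451 -0.0325  0.088 ]
top clip_a_hinge [266.5 214.3] 0.59 [ 0.4637 -0.0575  0.06  ]
1 [ 0.66085721 -0.03785889]
az 0.0 shift [-4.48 -7.12  0.14]
-1 [ 0.43814279 -0.04914111]
az 0.0 shift [ 4.44 -7.12  0.14]
```

Emit:
jog_arm --deltas '[0.5,-0.79,0,0,0,0,1,0.5,-0.79,0,0,0,0,1,0.5,-0.79,0,0,0,0,1,0.5,-0.79,0,0,0,0,1,0.5,-0.79,0,0,0,0,1,0.5,-0.79,0,0,0,0,1,0.5,-0.79,0,0,0,0,1,0.5,-0.79,0,0,0,0,1,0.5,-0.79,0,0,0,0,1,0,0,0.3,0,0,0,1]'

```text
time_s: 63.9
tool_pos: [0.4365, -0.0508, 0.1437]
orientation: [0.001, -0.024, 1.0, -0.001]
contact_force: [0.2, -0.5, 0.3]
finger_gap: 0.0001
finger_force: 0.0
```

Emit:
jog_arm --deltas '[0,0,0.7,0,0,0,1,0,0,0.7,0,0,0,1,0,0,0.7,0,0,0,1,0,0,0.6,0,0,0,1,0,0,0.25,0,0,0,1,0,0,0.25,0,0,0,1,0,0,0.25,0,0,0,1,0,0,0.25,0,0,0,1,0,0,0.25,0,0,0,1,0,0,0.25,0,0,0,1]'

```text
time_s: 64.9
tool_pos: [0.4367, -0.049, 0.0378]
orientation: [-0.0, -0.026, 1.0, -0.0]
contact_force: [-1.3, -0.8, 0.7]
finger_gap: 0.0001
finger_force: 0.9
```

Emit:
jog_arm --deltas '[0,0,0.25,0,0,0,1,0,0,0.25,0,0,0,1,0,0,0.25,0,0,0,1,0,0,0.25,0,0,0,1,0,0,0.25,0,0,0,1,0,0,0.1,0,0,0,1,0,0,0,0,0,0,1]'

```text
time_s: 65.6
tool_pos: [0.4363, -0.0488, 0.0037]
orientation: [-0.001, -0.026, 1.0, 0.0]
contact_force: [-0.2, -0.4, -0.1]
finger_gap: 0.0002
finger_force: 0.1
```

Emit:
jog_arm --deltas '[-0.2,0,0,0,0,0,1,-0.2,0,0,0,0,0,1,-0.2,0,0,0,0,0,1,-0.1,0,0,0,0,0,1,0,0,0,0,0,0,1]'

```text
time_s: 66.1
tool_pos: [0.4553, -0.0481, 0.0044]
orientation: [0.001, -0.026, 1.0, -0.0]
contact_force: [-0.4, 1.0, -0.5]
finger_gap: 0.0001
finger_force: 0.1
```

Emit:
jog_arm --deltas '[-0.08,0,0,0,0,0,1,0,0,0,0,0,0,1]'

```text
time_s: 66.3
tool_pos: [0.4555, -0.048, 0.0043]
orientation: [-0.001, -0.025, 1.0, -0.0]
contact_force: [-4.5, -1.0, 3.0]
finger_gap: 0.0001
finger_force: 2.0
```

Emit:
jog_arm --deltas '[-0.08,0,0,0,0,0,1,0,0,0,0,0,0,1]'

```text
time_s: 66.5
tool_pos: [0.4554, -0.0479, 0.004]
orientation: [-0.003, -0.025, 1.0, -0.0]
contact_force: [-8.6, -1.3, 6.1]
finger_gap: -0.0001
finger_force: 4.3
```

Emit:
jog_arm --deltas '[-0.1,0,0,0,0,0,1,0,0,0,0,0,0,1]'

```text
time_s: 66.7
tool_pos: [0.4552, -0.0478, 0.0036]
orientation: [-0.005, -0.025, 1.0, -0.001]
contact_force: [-14.2, -1.7, 9.0]
finger_gap: 0.0004
finger_force: 7.0
```

Emit:
jog_arm --deltas '[0.4,0,0,0,0,0,1,0.6,0,0,0,0,0,1,0.6,0,0,0,0,0,1,0,0,-0.8,0,0,0,1,0,0,-0.8,0,0,0,1,0,0,-0.8,0,0,0,1,0,0,-0.8,0,0,0,1,0,0,-0.8,0,0,0,1,0,0,-0.8,0,0,0,1,0,0,-0.8,0,0,0,1]'

```text
time_s: 67.7
tool_pos: [0.422, -0.0498, 0.1457]
orientation: [0.002, -0.026, 1.0, -0.0]
contact_force: [-0.2, -0.3, -0.1]
finger_gap: -0.0002
finger_force: 0.0
```

Emit:
jog_arm --deltas '[-0.8,0,-0.2,0,0,0,1,-0.8,0,0,0,0,0,1,-0.8,0,0,0,0,0,1,-0.8,0,0,0,0,0,1,0,0,0,0,0,0,1,0,0,0,0,0,0,1]'

```text
time_s: 68.3
tool_pos: [0.5009, -0.0456, 0.1493]
orientation: [0.0, -0.026, 1.0, 0.0]
contact_force: [-0.5, -0.3, 0.6]
finger_gap: -0.0001
finger_force: 0.0
```

```bash
python3 lid.py
python3 - <<'E'
from h import *
go((.66,-.0379,.147),2.9)
E
```

```text
t 68.3 tcp [ 0.5009 -0.0456  0.1493] yaw(tool y-90) 2.9399999999999977 tilt 0.03 F [-0.5 -0.3  0.6] gap -0.0001
[-0.24  0.29 -0.4   0.88  0.   -0.29]
wrist lid [255.6 231.1] 0.98 [ 0.5522 -0.0452  0.048 ]
wrist lid_handle [254.7 249.4] 0.68 [ 0.5508 -0.0459  0.088 ]
wrist clip_a_hinge [254.1 151.5] 0.58 [ 0.4695 -0.0506  0.06  ]
scene lid [256.7 188.6] 0.55 [ 0.5623 -0.0278  0.048 ]
scene lid_handle [253.1 177.2] 0.56 [ 0.5634 -0.0412  0.088 ]
scene clip_a_hinge [255.9 267.4] 0.44 [0.8077 0.1872 0.06  ]
top lid [265.9 194.3] 0.78 [ 0.5452 -0.0563  0.048 ]
top lid_handle [261.2 193.7] 0.66 [ 0.542 -0.036  0.088]
top clip_a_hinge [178.1 205.6] 0.52 [0.4986 0.2924 0.06  ]
az 0.0 shift [-6.38 -0.01  0.09]
```

Emit:
jog_arm --deltas '[-0.8,0,0,0,0,0,1,-0.8,0,0,0,0,0,1,-0.8,0,0,0,0,0,1,-0.8,0,0,0,0,0,1,-0.8,0,0,0,0,0,1,-0.8,0,0,0,0,0,1,-0.8,0,0,0,0,0,1,-0.8,0,0,0,0,0,1,0,0,0,0,0,0,1,0,0,0.3,0,0,0,1]'

```text
time_s: 69.9
tool_pos: [0.6609, -0.0376, 0.1421]
orientation: [0.0, -0.026, 1.0, -0.0]
contact_force: [-0.9, 0.1, -0.4]
finger_gap: -0.0003
finger_force: 0.0
```

Emit:
jog_arm --deltas '[0,0,0.7,0,0,0,1,0,0,0.7,0,0,0,1,0,0,0.7,0,0,0,1,0,0,0.6,0,0,0,1,0,0,0.25,0,0,0,1,0,0,0.25,0,0,0,1,0,0,0.25,0,0,0,1,0,0,0.25,0,0,0,1,0,0,0.25,0,0,0,1,0,0,0.25,0,0,0,1]'

```text
time_s: 70.9
tool_pos: [0.6613, -0.0375, 0.0369]
orientation: [0.001, -0.026, 1.0, -0.0]
contact_force: [0.8, -0.7, 2.0]
finger_gap: -0.0001
finger_force: 1.1
```

Emit:
jog_arm --deltas '[0,0,0.25,0,0,0,1,0,0,0.25,0,0,0,1,0,0,0.25,0,0,0,1,0,0,0.25,0,0,0,1,0,0,0.25,0,0,0,1,0,0,0.1,0,0,0,1,0,0,0,0,0,0,1]'

```text
time_s: 71.6
tool_pos: [0.66, -0.0374, 0.0023]
orientation: [-0.001, -0.026, 1.0, 0.0]
contact_force: [-0.1, 0.0, -0.5]
finger_gap: -0.0001
finger_force: 0.0
```

Emit:
jog_arm --deltas '[0.2,0,0,0,0,0,1,0.2,0,0,0,0,0,1,0.2,0,0,0,0,0,1,0.1,0,0,0,0,0,1,0,0,0,0,0,0,1]'

```text
time_s: 72.1
tool_pos: [0.6422, -0.0384, 0.0032]
orientation: [-0.0, -0.025, 1.0, -0.0]
contact_force: [-0.3, -0.7, -0.2]
finger_gap: 0.0001
finger_force: 0.0
```

Emit:
jog_arm --deltas '[0.08,0,0,0,0,0,1,0,0,0,0,0,0,1]'

```text
time_s: 72.3
tool_pos: [0.6409, -0.0385, 0.0031]
orientation: [-0.0, -0.026, 1.0, -0.0]
contact_force: [0.9, 0.2, 0.3]
finger_gap: 0.0001
finger_force: 0.3
```

Emit:
jog_arm --deltas '[0.08,0,0,0,0,0,1,0,0,0,0,0,0,1]'

```text
time_s: 72.5
tool_pos: [0.6404, -0.0385, 0.0033]
orientation: [0.001, -0.026, 1.0, 0.0]
contact_force: [4.5, -0.3, -2.9]
finger_gap: -0.0001
finger_force: 2.5
```

Stop at 0.6404, as expected; press a little more, then back off and rise. Then check that all four clips are down.

Emit:
jog_arm --deltas '[0.16,0,0,0,0,0,1,0,0,0,0,0,0,1]'

```text
time_s: 72.7
tool_pos: [0.6407, -0.0385, 0.0041]
orientation: [0.005, -0.026, 1.0, 0.0]
contact_force: [14.2, 2.5, -6.9]
finger_gap: 0.0002
finger_force: 7.0
```

Emit:
jog_arm --deltas '[-0.4,0,0,0,0,0,1,-0.6,0,0,0,0,0,1,-0.4,0,0,0,0,0,1,0,0,-0.8,0,0,0,1,0,0,-0.8,0,0,0,1,0,0,-0.8,0,0,0,1,0,0,-0.8,0,0,0,1,0,0,-0.8,0,0,0,1,0,0,-0.8,0,0,0,1,0,0,-0.8,0,0,0,1]'

```text
time_s: 73.7
tool_pos: [0.6688, -0.037, 0.1435]
orientation: [-0.001, -0.025, 1.0, -0.0]
contact_force: [0.5, -0.1, 0.0]
finger_gap: 0.0003
finger_force: 0.0
```

Emit:
jog_arm --deltas '[0.8,0,-0.8,0,0,0,1,0.8,0,-0.8,0,0,0,1,0.8,0,-0.8,0,0,0,1,0.8,0,-0.8,0,0,0,1,0.8,0,0,0,0,0,1,0.8,0,0,0,0,0,1,0,0,0,0,0,0,1,0,0,0,0,0,0,1]'

```text
time_s: 74.5
tool_pos: [0.55, -0.0432, 0.2232]
orientation: [-0.0, -0.025, 1.0, -0.0]
contact_force: [-0.2, -0.5, -0.2]
finger_gap: 0.0001
finger_force: 0.0
```

```bash
python3 lid.py
python3 - <<'E'
from h import *
f=grab_frame('wrist');g=f['color'];L=np.array([.548,-.0435]);a=np.radians(2.9);ux=np.array([np.cos(a),np.sin(a)]);uy=np.array([-ux[1],ux[0]])
# compare brightness at where a flared clip would lie (dark grey plate) v. plain table
for n,d,h in (('a',ux,.0805),('b',uy,.1305),('c',-ux,.0805),('d',-uy,.1305)):
  for r in (.004,.012,.022):
    u=proj(f,[*(L+d*(h+r)),.06+.7*r],1);x,y=map(int,u);print(n,r,(x,y),g[y,x].tolist() if 0<=y<384 and 0<=x<512 else None)
E
```

```text
t 74.5 tcp [ 0.55   -0.0432  0.2232] yaw(tool y-90) 2.9099999999999966 tilt 0.01 F [-0.2 -0.5 -0.2] gap 0.0001
[-0.21  0.32 -0.16  1.09 -0.   -0.26]
wrist lid [257.1 160.9] 0.97 [ 0.5456 -0.0442  0.048 ]
wrist lid_handle [258.8 169. ] 0.89 [ 0.5455 -0.0424  0.088 ]
wrist clip_a_hinge [255.6  92.9] 0.37 [ 0.4662 -0.0499  0.06  ]
scene lid [254.8 183.2] 0.68 [ 0.5466 -0.0498  0.048 ]
scene lid_handle [240.5 195.4] 0.69 [ 0.6509 -0.0129  0.088 ]
scene lid_handle [253.9 175.9] 0.56 [ 0.557  -0.0435  0.088 ]
top lid [278.2 139.6] 0.67 [ 0.772  -0.1087  0.048 ]
a 0.004 (257, 232) [130, 86, 51]
a 0.012 (257, 240) [32, 30, 26]
a 0.022 (257, 250) [29, 28, 25]
b 0.004 (370, 166) [140, 91, 56]
b 0.012 (378, 168) [137, 89, 53]
b 0.022 (387, 169) [137, 91, 50]
c 0.004 (257, 90) [138, 114, 97]
c 0.012 (257, 82) [144, 96, 56]
c 0.022 (257, 73) [147, 96, 55]
d 0.004 (144, 166) [86, 66, 48]
d 0.012 (136, 167) [84, 55, 32]
d 0.022 (126, 169) [136, 86, 45]
```

```bash
python3 -c "
from h import *
print(order.sign_off())"
```

```text
the job is handed in; nothing more can be done
None
```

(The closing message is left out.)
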